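Load the column oven and hold its lid at the inspection mark

TASK

Find the shorter of the two chromatography columns in the grey tray, lower it (do not drop it) into the two saddles of the open column oven and let go of it. Then take the oven's lid by its bar handle, swing it down until it lines up with the index tab clamped on the arc at the oven's side, and hold it there: finish while still holding the lid, because it falls shut by itself. Leave the index, the rest of the tray's contents, the two flasks and the dropper bottle where they are.

Things in the scene. Friction and masses are not known exactly. Their poses are not given: they have to be found in the camera images.
- column_mid (a point): Middle of the short chromatography column: a thin straight steel rod with a pale label and a hex fitting at each end, 133 mm long, about 12 mm thick, 180 g. It starts lying in the grey tray. Its long axis is this frame's y axis (either way round is the same); it may roll about it.
- column_long: The other column, same look and thickness but 183 mm long. Origin at the middle of its underside, long axis y. Stays in the tray.
- syringe: Slim glass syringe with needle, 157 mm long, 12 mm thick, lying in the tray. Origin at the middle of its underside, long axis y. Stays in the tray.
- pen: Slim pen, 145 mm long, 9 to 12 mm thick, lying in the tray. Origin at the middle of its underside, long axis y. Stays in the tray.
- tray: Grey open tray, 200 x 212 mm, walls 20 mm high and 3 mm thick, floor 3 mm above the worktop, fixed for the run. Origin at the centre of its underside. Its four things lie side by side, roughly along the tray's y axis, 42 mm apart, in any order.
- oven: The column oven: a white open-topped box, 190 mm deep (x), 230 mm wide (y), 75 mm high, walls 7 mm thick, fixed for the run. Origin at the centre of its underside; its front faces its -x. Its lid is hinged at the rear (+x) edge and starts open, leaning back. The top of the chamber floor is 8 mm above the worktop.
- cradle (a point): Where the column's middle comes to lie: 40 mm above the worktop, 25 mm in front of the oven's centre, 63 mm behind the inside of its front wall. The column lies along this frame's y axis in two aluminium saddles, 12 mm wide, 40 mm to either side, with 17 mm wide grooves that flare at 45 degrees at the top. Between the saddles the chamber is empty down to its floor, 32 mm below this point.
- hinge (a point): Middle of the lid's hinge line, on the oven's rear upper edge, 75 mm above the worktop, 110 mm behind the cradle. The hinge line is this frame's y axis.
- lid_bar (a point): Middle of the lid's bar handle: a round steel bar, 12 mm thick and 124 mm long, parallel to the hinge line, 212 mm from it, carried at two arms 55 mm either side of its middle, with a 28 mm free gap between it and the lid's edge. The frame turns with the lid: its y axis is the hinge line's, its x axis points from the bar to the hinge.
- lid (a joint): Angle of the lid about the hinge in rad: 0 lying shut on the oven, pi/2 upright, 1.75 leaning back against its stop, where it starts. The lid is a 178 x 218 x 8 mm aluminium frame with a clear pane, 400 g, with hardly any friction: it falls shut once it is forward of upright.
- index (a joint): The marked angle in rad, counted like the lid's: the lid is at the mark when joint lid equals this value. It differs from run to run, 0.85 to 1.2.
- index_tip (a point): The index: a dark tab, 34 x 26 mm, clamped tight along a radius of the aluminium arc (radius 150 mm about the hinge line, ticks every 10 degrees) that stands at the oven's right (-y) side. This point is on the arc at the tab; the frame's x axis points at the hinge line. On the lid's right edge a small dark pointer meets the tab when the lid is right. Not to be shifted.
- flask: Stoppered 50 ml glass flask, 48 mm wide, 142 mm tall, standing behind the tray and the oven. Origin under its centre. Not to be disturbed.
- flask_b: A second such flask, to the right of the oven. Origin under its centre. Not to be disturbed.
- dropper: Brown dropper bottle, 33 mm wide, 102 mm tall, to the right of the oven. Origin under its centre. Not to be disturbed.

How it is judged:
By the outcome, as a careful person would: the job done as asked, in the order asked, and still so for the second after the job is handed in, while the arm keeps its last pose, push and grip.
It also fails if it takes over 59 s, if anything falls off the work surface, if the arm or the gripper's body presses on something with over 40 N, if the wrist force passes 120 N, or if a joint passes its speed limit or range.

ROBOT

A 7-joint arm with a two-finger parallel gripper is mounted at the origin on a cart in front of the work surface, level with it; the furniture and walls round the work are solid. World frame = base frame: x ahead of the robot, y to its left, z up, the work surface at z = 0. Lengths are in m, angles in degrees, forces in N, time in s.
With the tool pointing down it reaches from about 0.425 to 0.875 m from the base axis. Payload 4.7 kg.
Tool frame: the origin (TCP) lies midway between the tips of the shut fingers; the grasp point (between the pads) lies 19 mm behind it; z points along the fingers, x is the direction in which the jaws open and shut, and the axes are right-handed (so a half turn about z gives the same grasp; the last joint's range is limited). The gripper opens to 87 mm and grips with 3 to 60 N. Pads are 19 mm wide; open, the fingers measure 117 mm over their backs; the gripper's body (75 mm by 190 mm) begins 51 mm behind the grasp point.
Start: joints at [75.522, 18.392, -4.016, 83.108, 1.295, 78.541, -3.26], TCP at [0.171, -0.627, 0.196] pointing down, gripper open.
Joint ranges: [-163.93, 163.93], [-17.29, 119.83], [-79.2, 71.16], [3.27, 140.29], [-89.18, 269.18], [5.43, 117.66], [-154.24, 154.24]. Speed limits (degrees/s): [147.25, 147.25, 180, 180, 180, 180, 180].

INTERFACE

Orientations are given as [roll, pitch, yaw] about the fixed x, y, z axes, in that order (R = Rz(yaw) Ry(pitch) Rx(roll)).
In Python, from cell import env gives the robot as it stands.
- The arm moves only by the tool carry_out, never from a script. Its argument "plan" is a list of rows, each an object with "grip": the closure, from 0 (fully open) to 1 (shut); "dp": the shift along the tool's x, y, z in m, a list of three; "rotation": the turn, a rotation vector about the tool's x, y, z in degrees, a list of three. In form: [{"grip": grip, "dp": [dx, dy, dz], "rotation": [wx, wy, wz]}, ...]. A call has 1 to 8 rows; each row shifts and turns the pose as measured when the row begins, along the tool's axes as they then stand; what a row does not reach is not made up. A row lasts 1/12 s, in which the tool goes at most 41.7 mm and 7.16 degrees, less where a joint would pass 70% of its speed; a pose out of reach is approached as far as the arm can. A call is refused whole if a number of a shift passes 0.0417 or a number of a turn 7.16, either way. A call with a gripper value outside its range is refused whole. The fingers move at their own pace and stop on an object; "force" is the grip in N (left out, the last holds). Time passes only in rows, so rows that do not move let the fingers close. It gives the time, the measured TCP pose, the force and the opening at its end, in the units of the state.
- env.get_obs(): the state, without advancing time (a new reading comes with each control period).
- env.read_camera(name): name is "side" or "top"; returns the picture (480x640x3 uint8, red, green, blue); there is no depth.
- env.camera_params(name): a dict with "fx", "fy", "cx", "cy" (pixels), "R" (3x3) and "t" (3): a world point X has camera coordinates R X + t. Camera axes: x right, y down, z forward; pixel columns grow to the right and rows downward; lengths in m; the calibration is good to about 2 mm. A picture is of the moment at which its call begins. camera_params takes no time and is no camera call.
- env.sign_off(): hands the job in, once; it reports no verdict.
The state is a dict: "time_s": time; "qpos": joint angles; "joint_velocities": joint speeds; "effort": joint torques, N m; "tool_pos": TCP position; "tool_rot": TCP orientation; "force": force on the tool from outside, world axes, zero at the start; "wrist_torque": the same for the moment, N m; "grip_width": finger opening in m.
Only numpy, scipy, OpenCV 4.12 (cv2) and the standard library are available. Lean on these libraries where they do the work, as an engineer would, in place of code of your own. Each camera call takes 0.05 s, during which the arm holds its last target. There are 200 camera calls.

## Working session

There is one attempt and no reset: what is moved stays moved. The work goes in short steps, Python scripts to look and compute and a tool call to move; the robot and the scene stay as the last step left them, time stands still between calls to the robot, and variables do not carry over. Pictures are saved under pics/ and viewed, about 8 in all and at most 12, crops included, and the job is handed in when it is done.

Besides the shell and the picture viewer there is one more tool, called as name([rows], argument=value, ...), one row to a line, values as JSON. carry_out: Moves the arm, as the interface text tells. Its arguments: {"type":"object","properties":{"plan":{"type":"array","items":{"type":"object","properties":{"grip":{"type":"number"},"dp":{"type":"array","items":{"type":"number"}},"rotation":{"type":"array","items":{"type":"number"}}}}},"force":{"type":"number"}},"required":["plan"]}

```bash
ls; mkdir -p pics; python3 - <<'E'
from cell import env
import cv2
print(env.get_obs())
for n in ("side","top"):
    p=env.camera_params(n);print(n,p)
    cv2.imwrite(f"pics/{n}0.png",env.read_camera(n)[:,:,::-1])
E
```

```text
pics
{'time_s': 0.0, 'qpos': array([75.52152093, 18.43925638, -4.01819215, 83.1770861 ,  1.29439531,
       78.53770303, -3.25913187]), 'joint_velocities': array([-0.03158187,  0.04990726, -0.03301981, -0.0718009 ,  0.05732664,
        0.02356646, -0.09335179]), 'effort': array([ 3.32552527e-04, -4.91289711e+01, -4.03802879e-01, -3.12531173e+01,
       -6.38128188e-02,  4.37797525e-02,  1.57414393e-04]), 'tool_pos': array([ 0.17119003, -0.62642619,  0.19524053]), 'tool_rot': array([ 1.79995735e+02,  1.08825236e-01, -7.47084547e+01]), 'force': array([-0.27250381, -0.02764828,  0.6266782 ]), 'wrist_torque': array([0.01913138, 0.01293312, 0.02214592]), 'grip_width': 0.08704217577358374}
side {'fx': 612.3090070175047, 'fy': 612.3090070175047, 'cx': 327.83772161682055, 'cy': 236.2198643824734, 'R': array([[ 0.99486449,  0.10117206, -0.00297688],
       [ 0.05785535, -0.59255494, -0.80344969],
       [-0.08305063,  0.79915134, -0.59536521]]), 't': array([-0.5617735 , -0.00977663,  1.75409527])}
top {'fx': 525.2626691284527, 'fy': 525.2626691284527, 'cx': 319.89764624260084, 'cy': 244.8734478808421, 'R': array([[-0.00356704, -0.99990352, -0.01342472],
       [-0.99612428,  0.00473276, -0.08782946],
       [ 0.08788453,  0.0130594 , -0.99604506]]), 't': array([-0.04207975,  0.56648989,  1.53386854])}
```

View pics/top0.png

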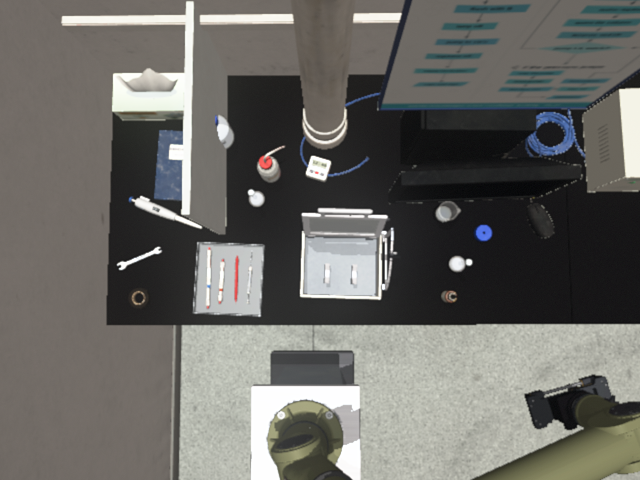

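View pics/side0.png

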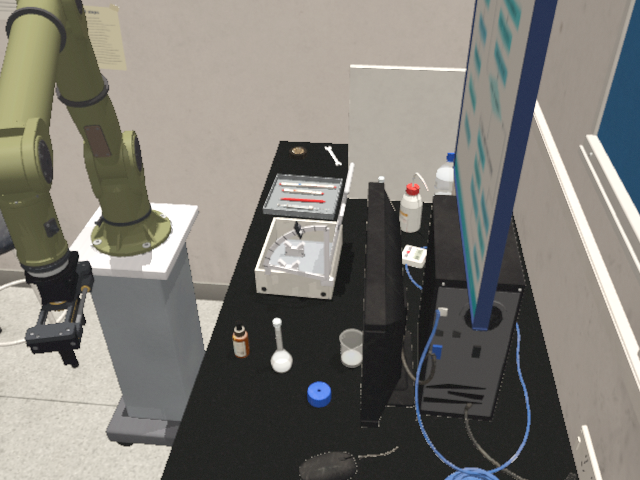

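Top view: the tray is at about (229,279) with four items, the long and short columns probably at x≈209 and 221, the red pen at 237 and the syringe at 250. The oven is at (341,265), with the lid bar at (343,211). Side view: the tray is at (305,196), the oven at (300,258), and the dark index tab at (298,229). I'll enlarge both.

```bash
cat > h.py <<'E'
from cell import env
import numpy as np, cv2
from scipy.spatial.transform import Rotation as Ro
P={n:env.camera_params(n) for n in("side","top")}
def ray(n,u,v):
    p=P[n];d=p["R"].T@np.array([(u-p["cx"])/p["fx"],(v-p["cy"])/p["fy"],1.]);return -p["R"].T@p["t"],d/np.linalg.norm(d)
def onz(n,u,v,z):
    o,d=ray(n,u,v);return o+d*(z-o[2])/d[2]
def tri(a,b):  # two (name,u,v) -> point, gap
    o,d=ray(*a);q,e=ray(*b);s=np.linalg.lstsq(np.c_[d,-e],q-o,rcond=None)[0]
    A,B=o+d*s[0],q+e*s[1];return (A+B)/2,np.linalg.norm(A-B)
def pix(n,X):
    p=P[n];c=p["R"]@np.asarray(X,float)+p["t"];return p["fx"]*c[0]/c[2]+p["cx"],p["fy"]*c[1]/c[2]+p["cy"]
def shot(n,k):
    im=env.read_camera(n)[:,:,::-1].copy();cv2.imwrite(f"pics/{n}{k}.png",im);return im
def crop(im,x0,x1,y0,y1,s):
    return cv2.resize(im[y0:y1,x0:x1],None,fx=s,fy=s,interpolation=cv2.INTER_CUBIC)
E
python3 - <<'E'
from h import *
t=cv2.imread("pics/top0.png");s=cv2.imread("pics/side0.png")
a=crop(t,185,405,200,325,3.6);b=crop(s,240,370,165,305,4.2)
cv2.imwrite("pics/tc.png",a);cv2.imwrite("pics/sc.png",b)
E
```

```text
(no output)
```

View pics/tc.png

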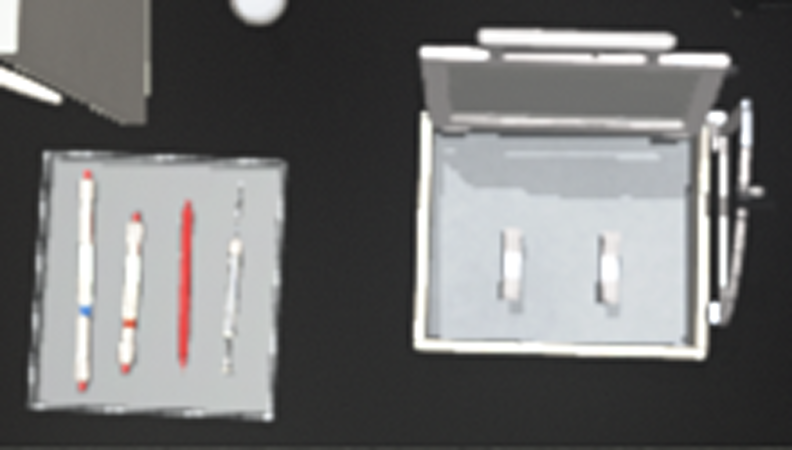

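View pics/sc.png

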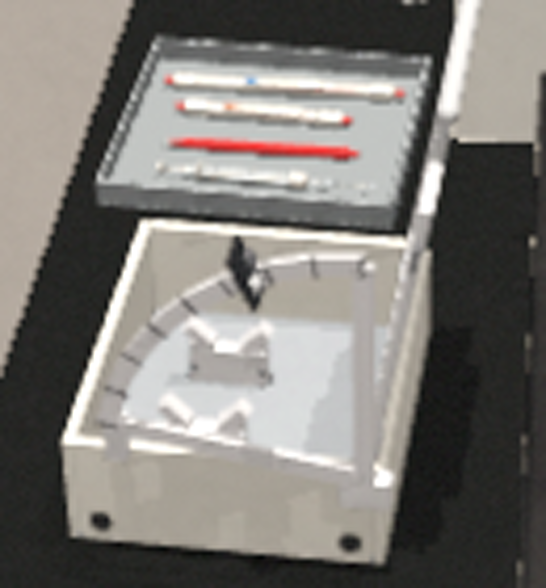

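The short column, at crop (131,292), is second from the left, with a red band and half-length visible. The long one is at (86,280), the pen at (187,283) and the syringe at (233,280). The saddles are at (512,268) and (610,268). In the side crop, the index tab runs from (236,240) to (257,308) on the arc. Next I'll turn these into positions.

```bash
python3 - <<'E'
from h import *
np.set_printoptions(precision=4,suppress=True)
T=lambda x,y:("top",x/3.6+185-.36,y/3.6+200-.36)
S=lambda x,y:("side",x/4.2+240-.38,y/4.2+165-.38)
# items in tray by mask: white or saturated against grey
def blobs(n,x0,x1,y0,y1,s=4):
    im=cv2.imread(f"pics/{n}0.png");c=crop(im,x0,x1,y0,y1,s)
    h=cv2.cvtColor(c,cv2.COLOR_BGR2HSV);m=((h[...,1]>90)&(h[...,2]>110)|(h[...,2]>205)).astype(np.uint8)
    m=cv2.morphologyEx(m,cv2.MORPH_CLOSE,np.ones((5,5)))
    for k in cv2.findContours(m,cv2.RETR_EXTERNAL,cv2.CHAIN_APPROX_NONE)[0]:
        if cv2.contourArea(k)<250: continue
        p=k[:,0].astype(float);mu=p.mean(0);d=np.linalg.svd(p-mu,full_matrices=0)[2][0];q=(p-mu)@d
        e=[((mu+d*v)+.5)/s-.5+np.array([x0,y0]) for v in(q.min(),q.max())]
        yield (n,*e[0]),(n,*e[1])
for n,b in(("top",(198,260,246,312)),("side",(274,342,178,213))):
    for a,c in blobs(n,*b):
        A,C=onz(*a,.009),onz(*c,.009);print(n,np.round(a[1:],1),np.round(c[1:],1),A[:2],C[:2],"L",np.linalg.norm(A-C),"mid",((A+C)/2)[:2])
a,b=T(132,292),S(265,113)
print("short mid tri",tri(a,b))
print("top rim FL,FR",onz(*T(415,350),.075),onz(*T(706,358),.075))
for k,v in dict(FL=(143,222),FR=(64,440),RR=(390,482)).items(): print("side rim",k,onz(*S(*v),.075))
print("rimtri FL",tri(T(415,350),S(143,222)),"FR",tri(T(706,358),S(64,440)))
print("saddle top mid L,R",onz(*T(512,268),.04),onz(*T(610,268),.04))
for z in(.036,.046):print("sad side grooves",onz(*S(230,348),z),onz(*S(206,424),z))
print("tri sad L",tri(T(512,268),S(230,348)),"R",tri(T(610,268),S(206,424)))
print("bar ends", [onz(*T(*p),.284) for p in((483,38),(671,42))])
print("tab tri",tri(T(757,190),S(246,275)))
print("flask,others")
for k,z,v in(("flask",.07,(256,198)),("flask_b",.05,(458,264)),("dropper",.08,(450,296)),("pole",0.02,(325,128)),("partition",.3,(205,232))): print(k,onz("top",*v,z))
E
```

```text
top [250.2 265.8] [247.5 292.9] [0.5057 0.1646] [0.425 0.172] L 0.08106828778882567 mid [0.4654 0.1683]
top [222.1 258.9] [219.2 302.9] [0.527  0.2491] [0.3958 0.2561] L 0.1313562473806295 mid [0.4614 0.2526]
top [236.6 255.1] [235.2 301.9] [0.538  0.2058] [0.3986 0.2083] L 0.13940873143237398 mid [0.4683 0.207 ]
top [208.5 246.4] [207.1 307.9] [0.5648 0.2904] [0.3812 0.292 ] L 0.18357882937098502 mid [0.473  0.2912]
side [280.2 204.1] [318.4 207.6] [0.4017 0.1748] [0.5193 0.1673] L 0.11780711671277343 mid [0.4605 0.171 ]
side [279.1 197.8] [324.9 200.8] [0.3928 0.2088] [0.5347 0.2059] L 0.14187258786117624 mid [0.4638 0.2074]
side [281.2 188.5] [323.4 192.3] [0.3904 0.2626] [0.5251 0.2536] L 0.13501619436029808 mid [0.4577 0.2581]
side [278.6 182.6] [335.7 185.6] [0.3765 0.2971] [0.5596 0.2962] L 0.18304841136268016 mid [0.468  0.2967]
short mid tri (array([0.461 , 0.2503, 0.01  ]), np.float64(0.0010312412714924822))
top rim FL,FR [0.4135 0.0123 0.075 ] [ 0.4065 -0.2174  0.075 ]
side rim FL [0.4144 0.0092 0.075 ]
side rim FR [ 0.4068 -0.2159  0.075 ]
side rim RR [ 0.6    -0.2347  0.
[... 157 characters left out ...]
))
saddle top mid L,R [ 0.4791 -0.0647  0.04  ] [ 0.4788 -0.1442  0.04  ]
sad side grooves [ 0.4819 -0.0691  0.036 ] [ 0.4783 -0.1461  0.036 ]
sad side grooves [ 0.4841 -0.0819  0.046 ] [ 0.4806 -0.1582  0.046 ]
tri sad L (array([ 0.4802, -0.0645,  0.0323]), np.float64(0.001691087701524649)) R (array([ 0.4785, -0.1446,  0.0348]), np.float64(0.000999752850221694))
bar ends [array([ 0.63  , -0.0454,  0.284 ]), array([ 0.6265, -0.1751,  0.284 ])]
tab tri (array([ 0.5255, -0.2413,  0.2213]), np.float64(0.006095371926102543))
flask,others
flask [0.7    0.1403 0.07  ]
flask_b [ 0.5065 -0.445   0.05  ]
dropper [ 0.4146 -0.4125  0.08  ]
pole [ 0.9227 -0.0611  0.02  ]
partition [0.5751 0.2337 0.3   ]
```

Measurements agree:
- **Column:** middle at (0.461, 0.253, 0.010), axis yaw −3.3°, length 0.131–0.135 m.
- **Oven:** yaw −1.7°.
- **Cradle:** (0.480, −0.105). The rim corners and saddles agree on this.
- **Hinge:** (0.590, −0.108, 0.075).
- **Lid bar:** (0.628, −0.110, 0.284), where the given geometry puts it.

Now I'll write a row calculator and move.

```bash
cat >> h.py <<'E'
def yawR(y): return Ro.from_euler("xyz",[180,0,y],degrees=True)
def plan(wps,grip,step=.039,turn=6.9,start=None):
    """wps: [(pos, Rotation)]; prints rows in tool axes, tracking the rounded pose"""
    import json
    from scipy.spatial.transform import Slerp
    o=env.get_obs();p,R=start or (o["tool_pos"],Ro.from_euler("xyz",o["tool_rot"],degrees=True))
    rows=[]
    for q,Q in wps:
        q=np.asarray(q,float);p0,sl=p,Slerp([0,1],Ro.concatenate([R,Q]))
        n=int(max(1,np.ceil(np.linalg.norm(q-p)/step),np.ceil(np.degrees((R.inv()*Q).magnitude())/turn)))
        for i in range(1,n+1):
            d=np.round(R.inv().apply(p0+(q-p0)*i/n-p),3);w=np.round((R.inv()*sl(i/n)).as_rotvec(degrees=True),1)
            p=p+R.apply(d);R=R*Ro.from_rotvec(w,degrees=True)
            rows.append({"grip":grip,"dp":(d+0.).tolist(),"rotation":(w+0.).tolist()})
    for i in range(0,len(rows),8): print(json.dumps(rows[i:i+8]))
    return p,R
def st():
    o=env.get_obs();print({k:np.round(o[k],4).tolist() for k in("time_s","tool_pos","tool_rot","force","grip_width","qpos")})
E
python3 - <<'E'
from h import *
plan([((.32,-.45,.36),yawR(-45)),((.50,-.10,.38),yawR(20)),((.461,.253,.20),yawR(86.7))],.68)
E
```

```text
[{"grip": 0.68, "dp": [-0.016, -0.024, -0.021], "rotation": [0.0, 0.0, -3.7]}, {"grip": 0.68, "dp": [-0.015, -0.025, -0.02], "rotation": [0.0, 0.0, -3.7]}, {"grip": 0.68, "dp": [-0.014, -0.025, -0.021], "rotation": [0.0, 0.0, -3.7]}, {"grip": 0.68, "dp": [-0.011, -0.027, -0.02], "rotation": [0.0, 0.0, -3.8]}, {"grip": 0.68, "dp": [-0.01, -0.027, -0.021], "rotation": [0.0, 0.1, -3.7]}, {"grip": 0.68, "dp": [-0.008, -0.028, -0.02], "rotation": [0.0, 0.0, -3.7]}, {"grip": 0.68, "dp": [-0.006, -0.028, -0.021], "rotation": [0.0, 0.0, -3.7]}, {"grip": 0.68, "dp": [-0.004, -0.028, -0.02], "rotation": [0.0, 0.0, -3.7]}]
[{"grip": 0.68, "dp": [-0.011, -0.034, -0.002], "rotation": [0.0, 0.0, -5.9]}, {"grip": 0.68, "dp": [-0.007, -0.035, -0.002], "rotation": [0.0, 0.0, -5.9]}, {"grip": 0.68, "dp": [-0.004, -0.036, -0.002], "rotation": [0.0, 0.0, -5.9]}, {"grip": 0.68, "dp": [0.0, -0.036, -0.001], "rotation": [0.0, 0.0, -5.9]}, {"grip": 0.68, "dp": [0.003, -0.035, -0.002], "rotation": [0.0, 0.0, -6.0]}, {"grip": 0.68, "dp": [0.008, -0.035, -0.002], "rotation": [0.0, 0.0, -5.9]}, {"grip": 0.68, "
[... 503 characters left out ...]
0.0, 0.0, -6.0]}, {"grip": 0.68, "dp": [0.014, -0.029, 0.016], "rotation": [0.0, 0.0, -6.1]}, {"grip": 0.68, "dp": [0.017, -0.027, 0.016], "rotation": [0.0, 0.0, -6.1]}, {"grip": 0.68, "dp": [0.02, -0.026, 0.017], "rotation": [0.0, 0.0, -6.0]}]
[{"grip": 0.68, "dp": [0.022, -0.023, 0.016], "rotation": [0.0, 0.0, -6.1]}, {"grip": 0.68, "dp": [0.025, -0.021, 0.016], "rotation": [0.0, 0.0, -6.1]}, {"grip": 0.68, "dp": [0.026, -0.018, 0.017], "rotation": [0.0, 0.0, -6.0]}, {"grip": 0.68, "dp": [0.029, -0.015, 0.016], "rotation": [0.0, 0.0, -6.1]}, {"grip": 0.68, "dp": [0.03, -0.012, 0.016], "rotation": [0.0, 0.0, -6.0]}, {"grip": 0.68, "dp": [0.031, -0.008, 0.017], "rotation": [0.0, 0.0, -6.1]}]
```

carry_out([
  {"grip":0.68,"dp":[-0.016,-0.024,-0.021],"rotation":[0,0,-3.7]},
  {"grip":0.68,"dp":[-0.015,-0.025,-0.02],"rotation":[0,0,-3.7]},
  {"grip":0.68,"dp":[-0.014,-0.025,-0.021],"rotation":[0,0,-3.7]},
  {"grip":0.68,"dp":[-0.011,-0.027,-0.02],"rotation":[0,0,-3.8]},
  {"grip":0.68,"dp":[-0.01,-0.027,-0.021],"rotation":[0,0,-3.7]},
  {"grip":0.68,"dp":[-0.008,-0.028,-0.02],"rotation":[0,0,-3.7]},
  {"grip":0.68,"dp":[-0.006,-0.028,-0.021],"rotation":[0,0,-3.7]},
  {"grip":0.68,"dp":[-0.004,-0.028,-0.02],"rotation":[0,0,-3.7]},
])

```text
time_s: 0.77
tool_pos: [0.3149, -0.4446, 0.3537]
tool_rot: [-179.8, 1.4, -44.6]
force: [-0.2, -1.3, 0.9]
grip_width: 0.0416
```

carry_out([
  {"grip":0.68,"dp":[-0.011,-0.034,-0.003],"rotation":[0,0,-5.9]},
  {"grip":0.68,"dp":[-0.007,-0.035,-0.003],"rotation":[0,0,-5.9]},
  {"grip":0.68,"dp":[-0.004,-0.036,-0.003],"rotation":[0,0,-5.9]},
  {"grip":0.68,"dp":[0,-0.036,-0.003],"rotation":[0,0,-5.9]},
  {"grip":0.68,"dp":[0.003,-0.035,-0.002],"rotation":[0,0,-6]},
  {"grip":0.68,"dp":[0.008,-0.035,-0.002],"rotation":[0,0,-5.9]},
  {"grip":0.68,"dp":[0.011,-0.034,-0.002],"rotation":[0,0,-5.9]},
  {"grip":0.68,"dp":[0.014,-0.033,-0.002],"rotation":[0,0,-5.9]},
])

```text
time_s: 1.43
tool_pos: [0.4451, -0.1768, 0.3797]
tool_rot: [-179.2, 0.6, 4.8]
force: [0.5, 0.1, 0.1]
grip_width: 0.0279
```

carry_out([
  {"grip":0.68,"dp":[0.018,-0.031,-0.002],"rotation":[0,0,-5.9]},
  {"grip":0.68,"dp":[0.021,-0.03,-0.002],"rotation":[0,0,-5.9]},
  {"grip":0.68,"dp":[0.023,-0.027,-0.001],"rotation":[0,0,-5.9]},
  {"grip":0.68,"dp":[0.008,-0.031,0.016],"rotation":[0,0,-6.1]},
  {"grip":0.68,"dp":[0.011,-0.031,0.017],"rotation":[0,0,-6]},
  {"grip":0.68,"dp":[0.014,-0.029,0.016],"rotation":[0,0,-6.1]},
  {"grip":0.68,"dp":[0.017,-0.027,0.016],"rotation":[0,0,-6.1]},
  {"grip":0.68,"dp":[0.02,-0.026,0.017],"rotation":[0,0,-6]},
])

```text
time_s: 2.1
tool_pos: [0.4622, 0.097, 0.304]
tool_rot: [-179.2, -0.5, 55.5]
force: [0.8, 1.1, 0.5]
grip_width: 0.0278
```

```bash
python3 - <<'E'
from h import *
st()
plan([((.461,.253,.16),yawR(86.7)),((.461,.253,.06),yawR(86.7))],.68)
E
```

```text
{'time_s': 2.1, 'tool_pos': [0.4622, 0.097, 0.304], 'tool_rot': [-179.184, -0.4927, 55.4871], 'force': [0.8068, 1.0822, 0.532], 'grip_width': 0.0278, 'qpos': [35.0035, -4.8855, -45.5278, 95.3716, -4.4112, 88.2907, 45.2182]}
[{"grip": 0.68, "dp": [0.021, -0.015, 0.024], "rotation": [-0.1, -0.1, -5.2]}, {"grip": 0.68, "dp": [0.022, -0.012, 0.025], "rotation": [-0.1, -0.1, -5.2]}, {"grip": 0.68, "dp": [0.024, -0.011, 0.024], "rotation": [-0.1, -0.2, -5.2]}, {"grip": 0.68, "dp": [0.024, -0.008, 0.024], "rotation": [-0.1, -0.1, -5.2]}, {"grip": 0.68, "dp": [0.025, -0.006, 0.024], "rotation": [-0.2, -0.1, -5.2]}, {"grip": 0.68, "dp": [0.026, -0.004, 0.024], "rotation": [-0.1, -0.1, -5.2]}, {"grip": 0.68, "dp": [0.0, 0.0, 0.033], "rotation": [0.0, 0.0, 0.0]}, {"grip": 0.68, "dp": [0.0, 0.0, 0.034], "rotation": [0.0, 0.0, 0.0]}]
[{"grip": 0.68, "dp": [0.0, 0.0, 0.033], "rotation": [0.0, 0.0, 0.0]}]
```

carry_out([
  {"grip":0.68,"dp":[0.021,-0.015,0.024],"rotation":[-0.1,-0.1,-5.2]},
  {"grip":0.68,"dp":[0.022,-0.012,0.025],"rotation":[-0.1,-0.1,-5.2]},
  {"grip":0.68,"dp":[0.024,-0.011,0.024],"rotation":[-0.1,-0.2,-5.2]},
  {"grip":0.68,"dp":[0.024,-0.008,0.024],"rotation":[-0.1,-0.1,-5.2]},
  {"grip":0.68,"dp":[0.025,-0.006,0.024],"rotation":[-0.2,-0.1,-5.2]},
  {"grip":0.68,"dp":[0.026,-0.004,0.024],"rotation":[-0.1,-0.1,-5.2]},
  {"grip":0.68,"dp":[0,0,0.033],"rotation":[0,0,0]},
  {"grip":0.68,"dp":[0,0,0.034],"rotation":[0,0,0]},
])

```text
time_s: 2.77
tool_pos: [0.4558, 0.2699, 0.0875]
tool_rot: [179.3, -0.1, 89.3]
force: [0.6, -0.8, -0.2]
grip_width: 0.0278
```

```bash
python3 - <<'E'
from h import *
st()
im=shot("side",1);t=shot("top",1)
a=crop(im,255,355,110,215,5.5);b=crop(t,185,285,225,325,2.2)
c=np.zeros((max(a.shape[0],b.shape[0]),a.shape[1]+b.shape[1],3),np.uint8);c[:a.shape[0],:a.shape[1]]=a;c[:b.shape[0],a.shape[1]:]=b
cv2.imwrite("pics/c1.png",c)
plan([((.461,.253,.04),yawR(86.7)),((.461,.253,.006),yawR(86.7))],.68,step=.018)
E
```

```text
{'time_s': 2.7667, 'tool_pos': [0.4558, 0.2699, 0.0875], 'tool_rot': [179.2821, -0.0915, 89.2838], 'force': [0.6349, -0.8116, -0.1755], 'grip_width': 0.0278, 'qpos': [16.9774, 15.4553, -56.8236, 106.9367, 14.7276, 64.5814, 44.1153]}
[{"grip": 0.68, "dp": [-0.005, 0.003, 0.015], "rotation": [0.0, 0.0, 0.8]}, {"grip": 0.68, "dp": [-0.004, 0.003, 0.014], "rotation": [0.1, 0.1, 0.9]}, {"grip": 0.68, "dp": [-0.005, 0.004, 0.015], "rotation": [0.0, 0.0, 0.8]}, {"grip": 0.68, "dp": [0.0, 0.0, 0.017], "rotation": [0.0, 0.0, 0.0]}, {"grip": 0.68, "dp": [0.0, 0.0, 0.017], "rotation": [0.0, 0.0, 0.0]}]
```

View pics/c1.png

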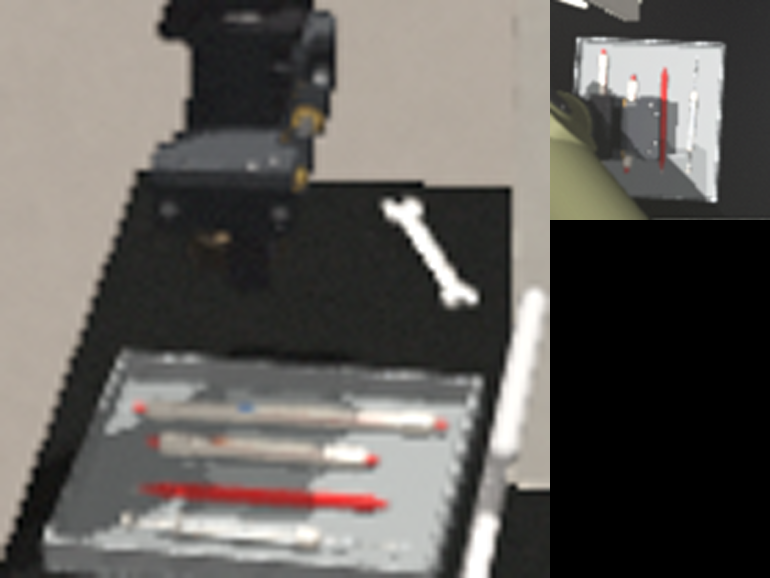

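The crop shows the gripper above the tray, with the fingertip at about (250,285) and all four items still in place. The arm coasted about 17 mm in y, so I'll correct that before going down.

carry_out([
  {"grip":0.68,"dp":[-0.008,0.003,0.01],"rotation":[0,0,1.2]},
  {"grip":0.68,"dp":[-0.006,0.002,0.01],"rotation":[0,0,1]},
  {"grip":0.68,"dp":[-0.003,0.001,0.01],"rotation":[0,0,0.3]},
  {"grip":0.68,"dp":[0,0,0.005],"rotation":[0,0,0]},
  {"grip":0.68,"dp":[0,0,0],"rotation":[0,0,0]},
])

```text
time_s: 3.28
tool_pos: [0.4622, 0.2463, 0.0508]
tool_rot: [179.5, 0.1, 86.1]
force: [0.6, -0.4, -0.1]
grip_width: 0.0278
```

```bash
python3 - <<'E'
from h import *
st()
print(pix("side",(.4558,.2699,.0875)))
plan([((.461,.253,.04),yawR(86.7)),((.461,.253,.006),yawR(86.7))],.68,step=.012)
E
```

```text
{'time_s': 3.2833, 'tool_pos': [0.4622, 0.2463, 0.0508], 'tool_rot': [179.5164, 0.1069, 86.1359], 'force': [0.6368, -0.3994, -0.0593], 'grip_width': 0.0278, 'qpos': [17.2232, 17.4459, -54.5357, 109.5005, 16.6792, 60.9117, 41.8981]}
(np.float64(301.3666120550441), np.float64(166.63254679491868))
[{"grip": 0.68, "dp": [0.003, -0.001, 0.005], "rotation": [0.2, 0.1, -0.3]}, {"grip": 0.68, "dp": [0.004, -0.001, 0.006], "rotation": [0.3, 0.0, -0.3]}, {"grip": 0.68, "dp": [0.0, 0.0, 0.011], "rotation": [0.0, 0.0, 0.0]}, {"grip": 0.68, "dp": [0.0, 0.0, 0.012], "rotation": [0.0, 0.0, 0.0]}, {"grip": 0.68, "dp": [0.0, 0.0, 0.011], "rotation": [0.0, 0.0, 0.0]}]
```

carry_out([
  {"grip":0.68,"dp":[0.003,-0.001,0],"rotation":[0.3,0.1,-0.3]},
  {"grip":0.68,"dp":[0.002,0,0.008],"rotation":[0,0,0]},
  {"grip":0.68,"dp":[0,0,0.01],"rotation":[0,0,0]},
  {"grip":0.68,"dp":[0,0,0.01],"rotation":[0,0,0]},
  {"grip":0.68,"dp":[0,0,0.007],"rotation":[0,0,0]},
  {"grip":0.68,"dp":[0,0,0.003],"rotation":[0,0,0]},
  {"grip":0.68,"dp":[0,0,0],"rotation":[0,0,0]},
])

```text
time_s: 3.87
tool_pos: [0.4638, 0.2524, 0.011]
tool_rot: [179.6, -0.1, 86.4]
force: [0.6, -1.0, -0.1]
grip_width: 0.028
```

```bash
python3 - <<'E'
from h import *
st()
E
```

```text
{'time_s': 3.8667, 'tool_pos': [0.4638, 0.2524, 0.011], 'tool_rot': [179.6108, -0.0833, 86.3901], 'force': [0.5722, -1.0275, -0.1435], 'grip_width': 0.028, 'qpos': [14.4082, 21.4362, -52.5759, 110.7832, 20.436, 57.1475, 38.9014]}
```

carry_out([
  {"grip":0.68,"dp":[0,-0.002,0.003],"rotation":[0,0,0]},
  {"grip":0.68,"dp":[0,0,0.002],"rotation":[0,0,0]},
  {"grip":1,"dp":[0,0,0],"rotation":[0,0,0]},
  {"grip":1,"dp":[0,0,0],"rotation":[0,0,0]},
  {"grip":1,"dp":[0,0,0],"rotation":[0,0,0]},
  {"grip":1,"dp":[0,0,0],"rotation":[0,0,0]},
  {"grip":1,"dp":[0,0,0],"rotation":[0,0,0]},
], force=25)

```text
time_s: 4.45
tool_pos: [0.4617, 0.2531, 0.0058]
tool_rot: [179.6, -0.1, 86.4]
force: [-1.0, -0.4, 0.4]
grip_width: 0.0041
```

carry_out([
  {"grip":1,"dp":[0,0,0],"rotation":[0,0,0]},
  {"grip":1,"dp":[0,0,-0.008],"rotation":[0,0,0]},
  {"grip":1,"dp":[0,0,-0.012],"rotation":[0,0,0]},
  {"grip":1,"dp":[0,0,-0.015],"rotation":[0,0,0]},
  {"grip":1,"dp":[0,0,-0.015],"rotation":[0,0,0]},
  {"grip":1,"dp":[0,0,-0.02],"rotation":[0,0,0]},
  {"grip":1,"dp":[0,0,-0.02],"rotation":[0,0,0]},
])

```text
time_s: 5.03
tool_pos: [0.4583, 0.2523, 0.1001]
tool_rot: [179.9, -0.0, 86.5]
force: [0.3, -0.7, 0.1]
grip_width: 0.0006
```

```bash
python3 - <<'E'
from h import *
st()
im=shot("side",2)
cv2.imwrite("pics/c2.png",crop(im,255,355,110,215,5))
plan([((.46,.20,.20),yawR(60)),((.48,-.105,.22),yawR(-1.7)),((.48,-.105,.12),yawR(-1.7))],1,step=.034,turn=6)
E
```

```text
{'time_s': 5.0333, 'tool_pos': [0.4583, 0.2523, 0.1001], 'tool_rot': [179.9202, -0.0078, 86.5337], 'force': [0.3191, -0.7231, 0.0607], 'grip_width': 0.0006, 'qpos': [19.2816, 13.9018, -56.6496, 106.5107, 12.7202, 66.2032, 44.7618]}
[{"grip": 1, "dp": [-0.011, 0.001, -0.019], "rotation": [0.1, 0.0, 5.3]}, {"grip": 1, "dp": [-0.01, 0.001, -0.019], "rotation": [0.0, -0.1, 5.3]}, {"grip": 1, "dp": [-0.011, 0.003, -0.02], "rotation": [0.1, 0.0, 5.3]}, {"grip": 1, "dp": [-0.01, 0.003, -0.019], "rotation": [0.1, -0.1, 5.3]}, {"grip": 1, "dp": [-0.01, 0.005, -0.019], "rotation": [0.1, 0.0, 5.3]}, {"grip": 1, "dp": [-0.023, 0.015, -0.002], "rotation": [0.0, 0.0, 5.6]}, {"grip": 1, "dp": [-0.022, 0.018, -0.002], "rotation": [0.0, 0.0, 5.6]}, {"grip": 1, "dp": [-0.019, 0.02, -0.001], "rotation": [0.0, 0.0, 5.6]}]
[{"grip": 1, "dp": [-0.018, 0.021, -0.002], "rotation": [0.0, 0.0, 5.7]}, {"grip": 1, "dp": [-0.015, 0.023, -0.002], "rotation": [0.0, 0.0, 5.6]}, {"grip": 1, "dp": [-0.014, 0.025, -0.002], "rotation": [0.0, 0.0, 5.6]}, {"grip": 1, "dp": [-0.01, 0.025, -0.002], "rotation": [0.0, 0.0, 5.6]}, {"grip": 1, "dp": [-0.008, 0.027, -0.002], "rotation": [0.0, 0.0, 5.6]}, {"grip": 1, "dp": [-0.006, 0.027, -0.001], "rotation": [0.0, 0.0, 5.6]}, {"grip": 1, "dp": [-0.003, 0.028, -0.002], "rotation": [0.0, 0.0, 5.6]}, {"grip": 1, "dp": [0.0, 0.027, -0.002], "rotation": [0.0, 0.0, 5.6]}]
[{"grip": 1, "dp": [0.0, 0.0, 0.033], "rotation": [0.0, 0.0, 0.0]}, {"grip": 1, "dp": [0.0, 0.0, 0.034], "rotation": [0.0, 0.0, 0.0]}, {"grip": 1, "dp": [0.0, 0.0, 0.033], "rotation": [0.0, 0.0, 0.0]}]
```

View pics/c2.png

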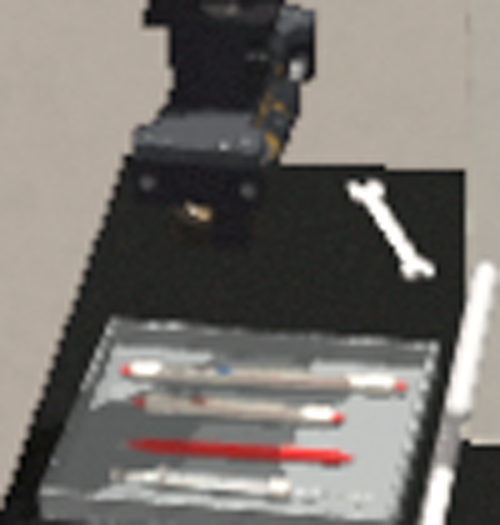

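The column is still in the tray, unmoved, with crop ends at (138,402) and (340,418), and the fingers shut on nothing. I'll check where the fingertips really are against the reported TCP.

```bash
python3 - <<'E'
from h import *
o=env.get_obs();p=o["tool_pos"]
s=cv2.imread("pics/side2.png");t=shot("top",2)
def br(im): return (255*(im/255.)**.45).astype(np.uint8)
def draw(n,im,x0,y0,k,im2):
    for q,c in((p,(0,255,0)),(p+[0,0,.019],(255,0,255)),((.461,.2526,.009),(255,255,0)),((.527,.2491,.009),(255,255,0)),((.3958,.2561,.009),(255,255,0))):
        u,v=pix(n,q);cv2.drawMarker(im2,(int((u-x0+.5)*k),int((v-y0+.5)*k)),c,0,10,1)
a=crop(br(s),260,340,120,210,5);draw("side",s,260,120,5,a)
b=crop(br(t),190,270,235,325,5);draw("top",t,190,235,5,b)
cv2.imwrite("pics/c3.png",np.hstack([a,b]))
d=np.abs(cv2.imread("pics/side2.png").astype(int)-cv2.imread("pics/side1.png"))[180:210,275:345].max();print(d)
E
```

```text
107
```

View pics/c3.png

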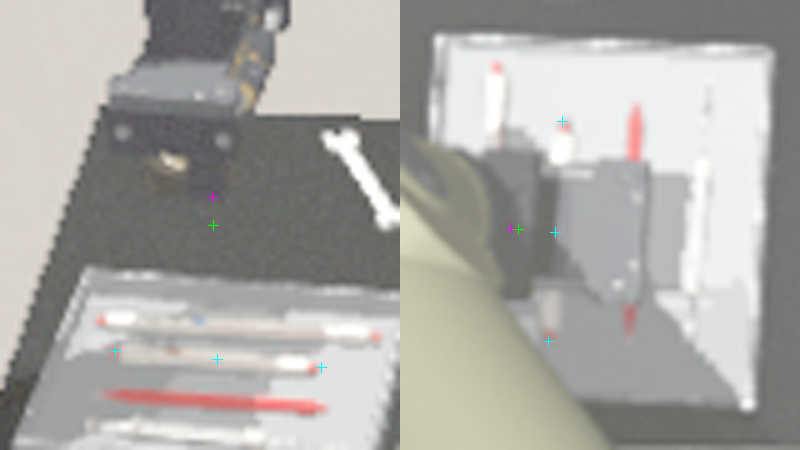

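Short-column markers line up. The visible fingertip, at about (205,200) in the side crop, sits about 5 px above the projected TCP at (213,225) and level with the grasp point. That suggests the real tips are roughly 15 mm higher than I assumed, so the fingers passed over the column. I'll reopen and go down again over the bright tray to check.

carry_out([
  {"grip":0.68,"dp":[0,0.002,0.015],"rotation":[0,0,0]},
  {"grip":0.68,"dp":[0,0,0.02],"rotation":[0,0,0]},
  {"grip":0.68,"dp":[0,0,0.02],"rotation":[0,0,0]},
  {"grip":0.68,"dp":[0,0,0.015],"rotation":[0,0,0]},
  {"grip":0.68,"dp":[0,0,0.01],"rotation":[0,0,0]},
  {"grip":0.68,"dp":[0,0,0.003],"rotation":[0,0,0]},
  {"grip":0.68,"dp":[0,0,0],"rotation":[0,0,0]},
])

```text
time_s: 5.72
tool_pos: [0.4636, 0.2525, 0.0127]
tool_rot: [179.5, -0.0, 86.5]
force: [-1.0, 0.5, 0.1]
grip_width: 0.0272
```

```bash
python3 - <<'E'
from h import *
st();o=env.get_obs();p=o["tool_pos"]
s=shot("side",3)
a=crop((255*(s/255.)**.45).astype(np.uint8),265,340,140,215,8)
for q,c in((p,(0,255,0)),(p+[0,0,.019],(255,0,255)),((.461,.2526,.009),(255,255,0))):
    u,v=pix("side",q);cv2.drawMarker(a,(int((u-265+.5)*8),int((v-140+.5)*8)),c,0,10,1)
cv2.imwrite("pics/c4.png",a)
E
```

```text
{'time_s': 5.7167, 'tool_pos': [0.4636, 0.2525, 0.0127], 'tool_rot': [179.4968, -0.0495, 86.4974], 'force': [-0.9661, 0.4669, 0.1214], 'grip_width': 0.0272, 'qpos': [14.6183, 21.2742, -52.8884, 110.8018, 20.4641, 57.261, 38.9079]}
```

View pics/c4.png

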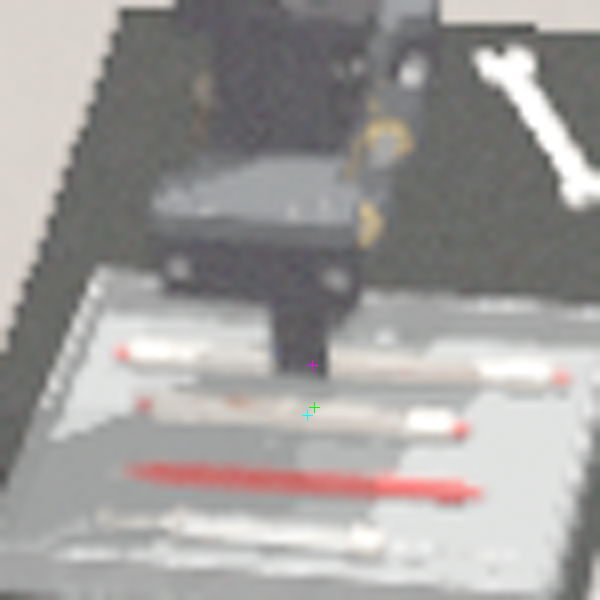

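The bright tray shows the near fingertip's lower edge at crop (300,378), well above where the reported TCP puts it (about row 433 for the near finger). So the tips really are about 20 mm higher than assumed. I'll go down in small steps, watching the force and the tip row.

carry_out([
  {"grip":0.68,"dp":[0,0,0.004],"rotation":[0,0,0]},
  {"grip":0.68,"dp":[0,0,0.004],"rotation":[0,0,0]},
  {"grip":0.68,"dp":[0,0,0.003],"rotation":[0,0,0]},
  {"grip":0.68,"dp":[0,0,0],"rotation":[0,0,0]},
])

```text
time_s: 6.1
tool_pos: [0.4654, 0.2535, 0.0029]
tool_rot: [179.3, -0.1, 86.5]
force: [-0.3, 0.1, 0.4]
grip_width: 0.028
```

```bash
python3 - <<'E'
from h import *
st();o=env.get_obs();p=o["tool_pos"]
for n in(3,4):
    s=cv2.imread("pics/side3.png") if n==3 else shot("side",4)
    g=cv2.cvtColor(s,cv2.COLOR_BGR2GRAY);print(g[178:202,296:310])
for z in (0,.01,.02,.03): print(z,[np.round(pix("side",(p[0]-.004,p[1]+dy,p[2]+z)),1) for dy in(-.014,-.029)])
E
```

```text
{'time_s': 6.1, 'tool_pos': [0.4654, 0.2535, 0.0029], 'tool_rot': [179.2935, -0.1362, 86.4844], 'force': [-0.2712, 0.0517, 0.4272], 'grip_width': 0.028, 'qpos': [13.9505, 22.1794, -52.2906, 111.1302, 21.5035, 56.1437, 38.1135]}
[[ 73  71  50  30  31  30  30  28  27  27  30  31  30  53]
 [102 104  75  36  28  28  28  25  27  30  38  34  55  77]
 [131 131  90  34  28  27  29  26  23  31  43  47  78  96]
 [175 175 123  39  29  31  28  27  29  35  62  75  93 107]
 [166 161 114  45  30  31  27  29  27  41  88 103 103 117]
 [156 140 105  49  26  25  27  27  31  36 128 143 143 145]
 [187 186 138  55  31  29  30  26  26  29 154 176 177 182]
 [158 159 128  67  28  33  30  30  28  32 129 167 174 178]
 [127 137 115  68  47  48  43  43  36  34 121 142 142 147]
 [ 93  93  95  85  83  83  78  73  68  64  98 111 113 122]
 [ 95  92  92  94  92  93  95  93  93  93  94 101 104 103]
 [107 111 114 111 122 127 112 103  99  97 107 124 125 123]
 [134 141 146 149 167 170 147 135 145 151 163 168 161 156]
 [148 148 149 162 174 161 152 154 182 194 196 198 199 198]
 [145 147 147 145 149 148 149 154 162 163 162 
[... 1466 characters left out ...]
9 141 142 142 140 144]
 [ 92  93  94 100 103  97  92  95 100 103 105 102 100 104]
 [ 93  94  94 109 115 102  92  93 114 122 123 111 102 103]
 [ 92  93  93  92  93  92  94  95 113 122 122 122 122 123]
 [ 93  92  93  94  93  94 101 102 116 122 122 123 122 122]
 [ 87  87  86  90  90  93 108 114 114 118 120 119 121 121]
 [ 70  74  75  73  73  72  72  77  80  90  97 102 104 105]
 [ 73  73  75  75  70  69  73  71  77  78  83  83  85  83]
 [ 83  81  84  83  83  82  82  79  81  81  81  80  79  78]]
0 [array([302.6, 195.3]), array([301.9, 197.9])]
0.01 [array([302.5, 192.6]), array([301.9, 195.2])]
0.02 [array([302.4, 189.9]), array([301.8, 192.5])]
0.03 [array([302.3, 187.1]), array([301.7, 189.7])]
```

Tip row moved 186.6→189.0 with no force, so the tips are still about 20 mm above the reported TCP height. Lowering further with force checks.

carry_out([
  {"grip":0.68,"dp":[0,-0.002,0.003],"rotation":[0,0,0]},
  {"grip":0.68,"dp":[0,0,0.003],"rotation":[0,0,0]},
  {"grip":0.68,"dp":[0,0,0.002],"rotation":[0,0,0]},
  {"grip":0.68,"dp":[0,0,0],"rotation":[0,0,0]},
])

```text
time_s: 6.48
tool_pos: [0.4643, 0.2541, -0.0046]
tool_rot: [179.2, -0.2, 86.5]
force: [0.2, -0.2, -0.2]
grip_width: 0.0276
```

```bash
python3 - <<'E'
from h import *
st();s=shot("side",5)
g=cv2.cvtColor(s,cv2.COLOR_BGR2GRAY);print(g[184:202,296:310])
E
```

```text
{'time_s': 6.4833, 'tool_pos': [0.4643, 0.2541, -0.0046], 'tool_rot': [179.1516, -0.1776, 86.4865], 'force': [0.211, -0.2187, -0.2474], 'grip_width': 0.0276, 'qpos': [13.488, 22.6383, -51.9337, 111.6387, 22.1555, 55.2202, 37.4593]}
[[158 160 119  56  27  30  26  28  28  27  37  38  72 155]
 [157 159 140  82  25  30  28  27  27  28  82  86 104 140]
 [127 137 126  76  29  26  29  28  26  29 118 128 137 147]
 [ 92  95  86  52  26  27  27  30  30  30  73 103 112 120]
 [ 95  94  84  55  29  30  29  28  27  28  66  88 102 102]
 [108 110 113  75  24  28  24  29  29  28  76 100 116 123]
 [134 141 146  99  30  31  29  27  27  29 114 151 159 158]
 [149 149 147 120  99  94  95  99  87  77 152 190 197 197]
 [144 147 146 145 149 149 148 155 144 135 154 167 168 176]
 [100 102 107 111 120 124 124 136 141 140 142 142 141 143]
 [ 94  93  92  93  99  97  93  94  99 103 106 101 101 104]
 [ 93  92  94  93 107 101  94  93 114 122 123 111 103 102]
 [ 95  94  94  93  93  95  94  94 110 121 121 122 122 122]
 [ 91  92  92  93  94  95  94 100 103 117 123 122 123 121]
 [ 88  86  86  90  91  93  93 108 116 118 119 120 122 120]
 [ 72  73  73  71  74  71  73  77  78  91  95 102 103 103]
 [ 74  73  75  74  73  71  73  72  77  80  82  85  84  84]
 [ 83  83  84  84  83  80  81  82  81  79  82  79  78  78]]
```

carry_out([
  {"grip":0.68,"dp":[0,-0.002,0.003],"rotation":[0.3,0.1,0]},
  {"grip":0.68,"dp":[0,0,0.003],"rotation":[0.3,0.1,0]},
  {"grip":0.68,"dp":[0,0,0.002],"rotation":[0,0,0]},
  {"grip":0.68,"dp":[0,0,0],"rotation":[0,0,0]},
])

```text
time_s: 6.87
tool_pos: [0.4625, 0.2544, -0.0131]
tool_rot: [179.8, -0.4, 86.5]
force: [-0.4, 0.1, 0.1]
grip_width: 0.0281
```

```bash
python3 - <<'E'
from h import *
st();s=shot("side",6)
g=cv2.cvtColor(s,cv2.COLOR_BGR2GRAY);print(g[186:202,296:310])
E
```

```text
{'time_s': 6.8667, 'tool_pos': [0.4625, 0.2544, -0.0131], 'tool_rot': [179.7832, -0.4102, 86.4775], 'force': [-0.3584, 0.1161, 0.1436], 'grip_width': 0.0281, 'qpos': [13.3247, 23.6392, -51.59, 111.7582, 22.4078, 54.7254, 37.4246]}
[[127 121  86  40  29  28  28  26  31  28  34  37  50  95]
 [ 93  93  70  33  31  30  28  29  28  30  48  58  85 115]
 [ 93  94  75  41  28  28  29  24  30  38  68  83  90 100]
 [107 111  89  48  26  29  31  28  29  36  90 103  97 113]
 [132 143 115  60  27  26  24  26  25  45 138 159 152 154]
 [148 149 118  59  28  29  29  30  28  52 175 198 197 198]
 [145 146 117  59  26  27  30  26  28  29 141 167 168 176]
 [100 102  89  59  48  47  48  43  41  38 124 142 141 142]
 [ 95  94  93  86  82  89  85  75  73  82 100 103 101 106]
 [ 95  93  93  92  92 108 101  94  94 113 123 110 103 101]
 [ 94  94  92  94  94  93  94  93  93 114 122 123 123 123]
 [ 92  92  89  93  92  96  93  94 100 117 121 122 123 123]
 [ 87  87  86  88  92  92  94  92 108 118 121 120 120 120]
 [ 72  73  74  72  70  74  74  78  76  91  96 101 104 104]
 [ 74  74  75  72  73  72  72  72  71  76  82  85  84  84]
 [ 83  83  85  82  83  80  81  82  79  78  80  81  78  80]]
```

carry_out([
  {"grip":0.68,"dp":[0,-0.001,0.002],"rotation":[0,0,0]},
  {"grip":0.68,"dp":[0,0,0.002],"rotation":[0,0,0]},
  {"grip":0.68,"dp":[0,0,0.001],"rotation":[0,0,0]},
  {"grip":0.68,"dp":[0,0,0],"rotation":[0,0,0]},
])

```text
time_s: 7.25
tool_pos: [0.4616, 0.2545, -0.0185]
tool_rot: [179.8, -0.4, 86.5]
force: [-0.5, 0.3, -1.0]
grip_width: 0.0277
```

```bash
python3 - <<'E'
from h import *
st();s=shot("side",7)
g=cv2.cvtColor(s,cv2.COLOR_BGR2GRAY);print(g[190:200,296:310])
E
```

```text
{'time_s': 7.25, 'tool_pos': [0.4616, 0.2545, -0.0185], 'tool_rot': [179.7699, -0.4207, 86.4685], 'force': [-0.4857, 0.2685, -1.0141], 'grip_width': 0.0277, 'qpos': [13.0059, 24.0237, -51.303, 112.0525, 22.8476, 54.1565, 37.0141]}
[[133 141 103  43  29  27  28  27  25  63 141 158 152 153]
 [149 149 106  43  27  28  25  29  28  85 178 198 198 198]
 [145 146 105  42  27  28  26  27  30  77 145 168 169 176]
 [101 102  76  40  31  30  27  23  28  50 125 142 142 143]
 [ 93  92  78  51  37  35  32  30  29  42  92 101 102 104]
 [ 92  94  86  76  67  66  64  58  57  75 111 111 102 102]
 [ 94  94  93  93  93  93  94  93  92 114 123 122 123 121]
 [ 93  92  91  95  92  93  93  93  99 117 123 122 122 121]
 [ 87  86  85  89  92  91  93  93 107 116 119 119 121 119]
 [ 72  74  72  71  72  72  75  77  76  85  94 104 104 104]]
```

carry_out([
  {"grip":1,"dp":[0,0,0],"rotation":[0,0,0]},
  {"grip":1,"dp":[0,0,0],"rotation":[0,0,0]},
  {"grip":1,"dp":[0,0,0],"rotation":[0,0,0]},
  {"grip":1,"dp":[0,0,0],"rotation":[0,0,0]},
  {"grip":1,"dp":[0,0,0],"rotation":[0,0,0]},
], force=25)

```text
time_s: 7.72
tool_pos: [0.4617, 0.2543, -0.0183]
tool_rot: [179.8, -0.4, 86.5]
force: [-0.8, 0.6, -0.4]
grip_width: 0.0107
```

The fingers stopped at 10.7 mm, so they are on the column. Lifting and checking.

carry_out([
  {"grip":1,"dp":[0,0,-0.005],"rotation":[0,0,0]},
  {"grip":1,"dp":[0,0,-0.01],"rotation":[0,0,0]},
  {"grip":1,"dp":[0,0,-0.012],"rotation":[0,0,0]},
  {"grip":1,"dp":[0,0,-0.015],"rotation":[0,0,0]},
  {"grip":1,"dp":[0,0,-0.015],"rotation":[0,0,0]},
  {"grip":1,"dp":[0,0,-0.015],"rotation":[0,0,0]},
  {"grip":1,"dp":[0,0,-0.01],"rotation":[0,0,0]},
  {"grip":1,"dp":[0,0,-0.005],"rotation":[0,0,0]},
])

```text
time_s: 8.38
tool_pos: [0.4597, 0.2542, 0.0765]
tool_rot: [179.8, -0.4, 86.6]
force: [-0.1, -0.3, -1.0]
grip_width: 0.0108
```

```bash
python3 - <<'E'
from h import *
st();s=shot("side",8);t=shot("top",8)
a=crop(s,260,345,130,215,6);b=crop(t,190,270,235,315,3)
c=np.zeros((510,750,3),np.uint8);c[:,:510]=a;c[:240,510:]=b
cv2.imwrite("pics/c5.png",c)
plan([((.46,.20,.18),yawR(62)),((.48,-.105,.20),yawR(-1.7))],1,step=.03,turn=5.5)
E
```

```text
{'time_s': 8.3833, 'tool_pos': [0.4597, 0.2542, 0.0765], 'tool_rot': [179.8476, -0.3746, 86.5923], 'force': [-0.1335, -0.3117, -0.9754], 'grip_width': 0.0108, 'qpos': [18.5493, 15.8864, -56.2624, 107.863, 14.5183, 63.5367, 43.417]}
[{"grip": 1, "dp": [-0.011, 0.001, -0.021], "rotation": [0.0, -0.1, 4.9]}, {"grip": 1, "dp": [-0.01, 0.001, -0.021], "rotation": [0.0, -0.1, 4.9]}, {"grip": 1, "dp": [-0.011, 0.003, -0.021], "rotation": [0.1, -0.1, 4.9]}, {"grip": 1, "dp": [-0.01, 0.003, -0.02], "rotation": [0.0, 0.0, 5.0]}, {"grip": 1, "dp": [-0.01, 0.005, -0.021], "rotation": [0.0, -0.1, 4.9]}, {"grip": 1, "dp": [-0.022, 0.013, -0.002], "rotation": [0.0, 0.0, 5.3]}, {"grip": 1, "dp": [-0.02, 0.016, -0.001], "rotation": [0.0, 0.0, 5.3]}, {"grip": 1, "dp": [-0.019, 0.017, -0.002], "rotation": [0.0, 0.0, 5.3]}]
[{"grip": 1, "dp": [-0.017, 0.019, -0.002], "rotation": [0.0, 0.0, 5.3]}, {"grip": 1, "dp": [-0.015, 0.02, -0.001], "rotation": [0.0, 0.0, 5.3]}, {"grip": 1, "dp": [-0.014, 0.022, -0.002], "rotation": [0.0, 0.0, 5.3]}, {"grip": 1, "dp": [-0.011, 0.022, -0.002], "rotation": [0.0, 0.0, 5.3]}, {"grip": 1, "dp": [-0.009, 0.024, -0.002], "rotation": [0.0, 0.0, 5.4]}, {"grip": 1, "dp": [-0.007, 0.025, -0.001], "rotation": [0.0, 0.0, 5.3]}, {"grip": 1, "dp": [-0.005, 0.025, -0.002], "rotation": [0.0, 0.0, 5.3]}, {"grip": 1, "dp": [-0.002, 0.025, -0.002], "rotation": [0.0, 0.0, 5.3]}]
[{"grip": 1, "dp": [0.0, 0.025, -0.001], "rotation": [0.0, 0.0, 5.3]}]
```

View pics/c5.png

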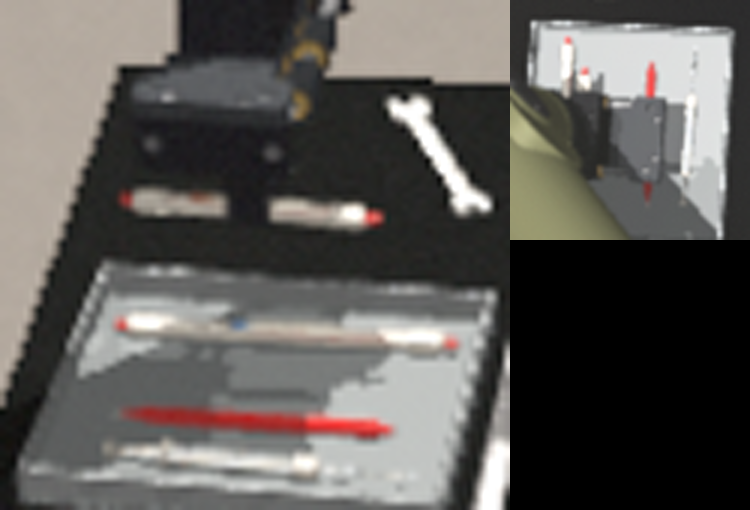

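The short column is held level, with crop ends at (120,198) and (383,217) and the finger at 248, so it is centred to within about 2 mm. The other three items are undisturbed. Carrying it to the oven.

carry_out([
  {"grip":1,"dp":[-0.011,0.001,-0.021],"rotation":[0,0,4.9]},
  {"grip":1,"dp":[-0.01,0.001,-0.021],"rotation":[0,0,4.9]},
  {"grip":1,"dp":[-0.011,0.003,-0.021],"rotation":[0,0,4.9]},
  {"grip":1,"dp":[-0.01,0.003,-0.02],"rotation":[0,0,5]},
  {"grip":1,"dp":[-0.01,0.005,-0.021],"rotation":[0,0,4.9]},
  {"grip":1,"dp":[-0.022,0.013,-0.002],"rotation":[0,0,5.3]},
  {"grip":1,"dp":[-0.02,0.016,-0.001],"rotation":[0,0,5.3]},
  {"grip":1,"dp":[-0.019,0.017,-0.002],"rotation":[0,0,5.3]},
])

```text
time_s: 9.15
tool_pos: [0.4579, 0.1235, 0.1829]
tool_rot: [-179.3, -0.0, 45.1]
force: [-0.3, -0.4, -2.0]
grip_width: 0.0108
```

carry_out([
  {"grip":1,"dp":[-0.017,0.018,0],"rotation":[0,0,5.3]},
  {"grip":1,"dp":[-0.016,0.018,0],"rotation":[0,0,5.3]},
  {"grip":1,"dp":[-0.015,0.019,0],"rotation":[0,0,5.3]},
  {"grip":1,"dp":[-0.013,0.02,0],"rotation":[0,0,5.3]},
  {"grip":1,"dp":[-0.011,0.021,0],"rotation":[0,0,5.3]},
  {"grip":1,"dp":[-0.008,0.02,0],"rotation":[0,0,4]},
  {"grip":1,"dp":[-0.004,0.015,0],"rotation":[0,0,3]},
  {"grip":1,"dp":[0,0.008,0],"rotation":[0,0,1]},
])

```text
time_s: 9.82
tool_pos: [0.4451, -0.0543, 0.176]
tool_rot: [-179.4, 0.9, 8.3]
force: [-0.7, 1.3, -0.8]
grip_width: 0.0108
```

```bash
python3 - <<'E'
from h import *
st()
plan([((.48,-.105,.15),yawR(-1.7)),((.48,-.105,.06),yawR(-1.7))],1,step=.02,turn=4)
E
```

```text
{'time_s': 9.8167, 'tool_pos': [0.4451, -0.0543, 0.176], 'tool_rot': [-179.4184, 0.91, 8.3056], 'force': [-0.6559, 1.271, -0.8338], 'grip_width': 0.0108, 'qpos': [43.6198, -4.1733, -37.6039, 109.8189, -2.9902, 74.5368, 15.2369]}
[{"grip": 1, "dp": [0.007, 0.014, 0.006], "rotation": [-0.1, 0.2, 2.5]}, {"grip": 1, "dp": [0.007, 0.013, 0.007], "rotation": [-0.1, 0.3, 2.5]}, {"grip": 1, "dp": [0.008, 0.014, 0.006], "rotation": [-0.2, 0.2, 2.5]}, {"grip": 1, "dp": [0.009, 0.012, 0.006], "rotation": [-0.1, 0.3, 2.5]}, {"grip": 1, "dp": [0.0, 0.0, 0.018], "rotation": [0.0, 0.0, 0.0]}, {"grip": 1, "dp": [0.0, 0.0, 0.018], "rotation": [0.0, 0.0, 0.0]}, {"grip": 1, "dp": [0.0, 0.0, 0.018], "rotation": [0.0, 0.0, 0.0]}, {"grip": 1, "dp": [0.0, 0.0, 0.018], "rotation": [0.0, 0.0, 0.0]}]
[{"grip": 1, "dp": [0.0, 0.0, 0.018], "rotation": [0.0, 0.0, 0.0]}]
```

carry_out([
  {"grip":1,"dp":[0.007,0.014,0.006],"rotation":[-0.1,0.2,2.5]},
  {"grip":1,"dp":[0.007,0.013,0.012],"rotation":[-0.1,0.3,2.5]},
  {"grip":1,"dp":[0.008,0.013,0.016],"rotation":[-0.2,0.2,2.5]},
  {"grip":1,"dp":[0.008,0.008,0.016],"rotation":[-0.1,0.3,2]},
  {"grip":1,"dp":[0.002,0,0.016],"rotation":[0,0,0]},
  {"grip":1,"dp":[0,0,0.008],"rotation":[0,0,0]},
  {"grip":1,"dp":[0,0,0],"rotation":[0,0,0]},
  {"grip":1,"dp":[0,0,0],"rotation":[0,0,0]},
])

```text
time_s: 10.48
tool_pos: [0.4834, -0.099, 0.096]
tool_rot: [-179.7, 0.0, -1.3]
force: [0.4, -0.4, -1.5]
grip_width: 0.011
```

```bash
python3 - <<'E'
from h import *
st();p=env.get_obs()["tool_pos"]
s=shot("side",9);t=shot("top",9)
def hues(im,n,x0,x1,y0,y1):
    h=cv2.cvtColor(crop(im,x0,x1,y0,y1,4),cv2.COLOR_BGR2HSV)
    m=(((h[...,0]<8)|(h[...,0]>170))&(h[...,1]>110)&(h[...,2]>80)).astype(np.uint8)
    nn,l,st_,c=cv2.connectedComponentsWithStats(m)
    for i in range(1,nn):
        if st_[i,4]>30: print(n,(c[i]+.5)/4-.5+[x0,y0],st_[i,4])
hues(s,"side",240,345,205,290);hues(t,"top",290,400,210,305)
for dy in(-.0665,0,.0665): print(dy,pix("side",p+[0,dy,.027]),pix("top",p+[0,dy,.027]))
a=crop(s,240,350,190,310,4);b=crop(t,290,405,195,305,3)
c=np.zeros((480,785,3),np.uint8);c[:,:440]=a;c[:330,440:]=b;cv2.imwrite("pics/c6.png",c)
E
```

```text
{'time_s': 10.4833, 'tool_pos': [0.4834, -0.099, 0.096], 'tool_rot': [-179.7318, 0.0374, -1.3468], 'force': [0.416, -0.4345, -1.5367], 'grip_width': 0.011, 'qpos': [44.0237, 6.121, -36.9226, 110.925, 3.7849, 64.2888, 4.2635]}
side [287.71291209 241.42445055] 91
-0.0665 (np.float64(288.0696183079355), np.float64(243.2982747292733)) (np.float64(363.33395782335435), np.float64(271.42425285404))
0 (np.float64(292.0610734387456), np.float64(227.60643444300183)) (np.float64(339.2627636648199), np.float64(271.5221897592319))
0.0665 (np.float64(295.7897969897143), np.float64(212.94748613569993)) (np.float64(315.22033590039285), np.float64(271.62000962446325))
```

View pics/c6.png

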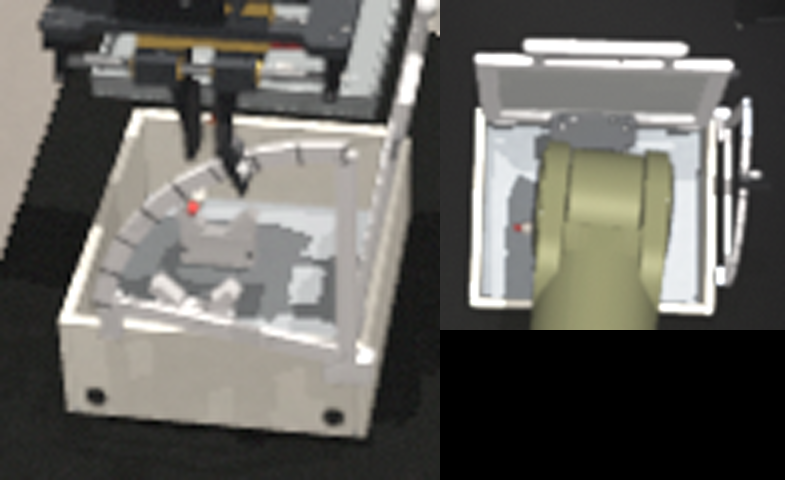

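Column is held across the oven: near red end at side (193,208) in the crop, far end at (519,228) in the top crop. Both match the prediction (TCP + 27 mm) to within about 2 mm. The tab is still at (238,160). I'll shift by (−3, −6) mm and start lowering.

carry_out([
  {"grip":1,"dp":[-0.003,0.005,0.004],"rotation":[0,0,0.4]},
  {"grip":1,"dp":[0,0.001,0.009],"rotation":[0,0,0]},
  {"grip":1,"dp":[0,0,0.012],"rotation":[0,0,0]},
  {"grip":1,"dp":[0,0,0.012],"rotation":[0,0,0]},
  {"grip":1,"dp":[0,0,0.01],"rotation":[0,0,0]},
  {"grip":1,"dp":[0,0,0.006],"rotation":[0,0,0]},
  {"grip":1,"dp":[0,0,0.002],"rotation":[0,0,0]},
  {"grip":1,"dp":[0,0,0],"rotation":[0,0,0]},
])

```text
time_s: 11.25
tool_pos: [0.4818, -0.1062, 0.0392]
tool_rot: [-180.0, -0.3, -1.8]
force: [-0.5, -0.5, -1.9]
grip_width: 0.0112
```

```bash
cat >> h.py <<'E'
def hues(im,n,x0,x1,y0,y1):
    h=cv2.cvtColor(crop(im,x0,x1,y0,y1,4),cv2.COLOR_BGR2HSV)
    m=(((h[...,0]<8)|(h[...,0]>170))&(h[...,1]>100)&(h[...,2]>70)).astype(np.uint8)
    nn,l,s_,c=cv2.connectedComponentsWithStats(m)
    for i in range(1,nn):
        if s_[i,4]>20: print(n,(c[i]+.5)/4-.5+[x0,y0],s_[i,4])
def col():
    p=env.get_obs()["tool_pos"];hues(shot("side",99),"side",240,345,205,290);hues(shot("top",99),"top",300,400,235,305)
    for dy in(-.0635,.0635): print(dy,np.round(pix("side",p+[0.03*dy,dy,.027]),1),np.round(pix("top",p+[0.03*dy,dy,.027]),1))
    for dy in(-.0635,.0635): print("cradle",dy,np.round(pix("side",(.480+.03*dy,-.1047+dy,.04)),1),np.round(pix("top",(.48+.03*dy,-.1047+dy,.04)),1))
E
python3 - <<'E'
from h import *
st();col()
E
```

```text
{'time_s': 11.25, 'tool_pos': [0.4818, -0.1062, 0.0392], 'tool_rot': [-179.98, -0.3218, -1.7643], 'force': [-0.4632, -0.4537, -1.9211], 'grip_width': 0.0112, 'qpos': [43.358, 10.0554, -36.281, 114.4651, 6.9923, 57.2747, 1.9742]}
side [287.35767327 261.43440594] 101
top [318.46785714 271.51785714] 35
-0.0635 [287.4 262.2] [363.5 273.4]
0.0635 [296.1 232.6] [319.2 272.2]
cradle -0.0635 [287.2 269.8] [362.3 274.3]
cradle 0.0635 [295.8 240.1] [318.8 273.2]
```

carry_out([
  {"grip":1,"dp":[-0.002,-0.001,0.003],"rotation":[0,0,0]},
  {"grip":1,"dp":[0,0,0.005],"rotation":[0,0,0]},
  {"grip":1,"dp":[0,0,0.004],"rotation":[0,0,0]},
  {"grip":1,"dp":[0,0,0.002],"rotation":[0,0,0]},
  {"grip":1,"dp":[0,0,0],"rotation":[0,0,0]},
])

```text
time_s: 11.77
tool_pos: [0.4819, -0.1056, 0.0262]
tool_rot: [179.9, -0.6, -1.8]
force: [0.5, -0.0, -2.3]
grip_width: 0.0107
```

```bash
python3 - <<'E'
from h import *
st();col()
E
```

```text
{'time_s': 11.7667, 'tool_pos': [0.4819, -0.1056, 0.0262], 'tool_rot': [179.9189, -0.5859, -1.7724], 'force': [0.4861, -0.0302, -2.3407], 'grip_width': 0.0107, 'qpos': [43.008, 10.9292, -36.1654, 115.3288, 7.8344, 55.4672, 1.1747]}
side [287.86350575 264.72557471] 87
top [318.28125 271.80625] 40
-0.0635 [287.7 266.1] [362.9 273.5]
0.0635 [296.3 236.4] [319.1 272.3]
cradle -0.0635 [287.2 269.8] [362.3 274.3]
cradle 0.0635 [295.8 240.1] [318.8 273.2]
```

carry_out([
  {"grip":1,"dp":[-0.003,0,0],"rotation":[0,-0.5,0]},
  {"grip":1,"dp":[-0.001,0,0.002],"rotation":[0,0,0]},
  {"grip":1,"dp":[0,0,0.003],"rotation":[0,0,0]},
  {"grip":1,"dp":[0,0,0.002],"rotation":[0,0,0]},
  {"grip":1,"dp":[0,0,0],"rotation":[0,0,0]},
])

```text
time_s: 12.28
tool_pos: [0.4783, -0.1058, 0.0195]
tool_rot: [179.9, -0.1, -1.8]
force: [-0.0, -0.0, -0.8]
grip_width: 0.0109
```

```bash
python3 - <<'E'
from h import *
st();col()
E
```

```text
{'time_s': 12.2833, 'tool_pos': [0.4783, -0.1058, 0.0195], 'tool_rot': [179.8871, -0.1216, -1.7837], 'force': [-0.0086, -0.0046, -0.8014], 'grip_width': 0.0109, 'qpos': [42.8247, 11.4745, -36.041, 115.6853, 8.3232, 55.1456, 0.7848]}
side [286.45588235 265.89705882] 34
top [318.29573171 273.03963415] 41
-0.0635 [286.4 268.1] [362.8 274.8]
0.0635 [295.1 238.3] [319.2 273.7]
cradle -0.0635 [287.2 269.8] [362.3 274.3]
cradle 0.0635 [295.8 240.1] [318.8 273.2]
```

carry_out([
  {"grip":1,"dp":[0.001,0,0.002],"rotation":[0,0,0]},
  {"grip":1,"dp":[0,0,0.002],"rotation":[0,0,0]},
  {"grip":1,"dp":[0,0,0],"rotation":[0,0,0]},
])

```text
time_s: 12.63
tool_pos: [0.4799, -0.1059, 0.0156]
tool_rot: [179.9, -0.2, -1.8]
force: [-0.8, 1.2, -2.2]
grip_width: 0.011
```

carry_out([
  {"grip":1,"dp":[0,0,0.002],"rotation":[0,0,0]},
  {"grip":1,"dp":[0,0,0],"rotation":[0,0,0]},
])

```text
time_s: 12.8
tool_pos: [0.48, -0.1059, 0.0134]
tool_rot: [179.9, -0.2, -1.8]
force: [-0.0, 0.2, -1.5]
grip_width: 0.0111
```

```bash
python3 - <<'E'
from h import *
st();col()
E
```

```text
{'time_s': 12.8, 'tool_pos': [0.48, -0.1059, 0.0134], 'tool_rot': [179.8773, -0.1692, -1.7839], 'force': [-0.0485, 0.2296, -1.5058], 'grip_width': 0.0111, 'qpos': [42.5634, 12.1916, -35.9129, 115.7862, 8.8896, 54.435, 0.3098]}
top [318.375      272.44758065] 31
-0.0635 [287.1 270. ] [362.7 274.3]
0.0635 [295.8 240.2] [319.2 273.2]
cradle -0.0635 [287.2 269.8] [362.3 274.3]
cradle 0.0635 [295.8 240.1] [318.8 273.2]
```

carry_out([
  {"grip":1,"dp":[0,0,0.002],"rotation":[0,0,0]},
  {"grip":1,"dp":[0,0,0],"rotation":[0,0,0]},
])

```text
time_s: 13.07
tool_pos: [0.4811, -0.106, 0.0129]
tool_rot: [179.8, -0.3, -1.8]
force: [-0.0, -0.9, -2.6]
grip_width: 0.0107
```

carry_out([
  {"grip":1,"dp":[0,0,0.001],"rotation":[0,0,0]},
  {"grip":1,"dp":[0,0,0],"rotation":[0,0,0]},
])

```text
time_s: 13.23
tool_pos: [0.4817, -0.1061, 0.0128]
tool_rot: [179.8, -0.3, -1.8]
force: [0.6, -0.7, -2.1]
grip_width: 0.011
```

carry_out([
  {"grip":1,"dp":[0,0,0.001],"rotation":[0,0,0]},
  {"grip":1,"dp":[0,0,0],"rotation":[0,0,0]},
])

```text
time_s: 13.4
tool_pos: [0.482, -0.1062, 0.0127]
tool_rot: [179.8, -0.3, -1.8]
force: [0.2, -0.4, -1.8]
grip_width: 0.0104
```

```bash
python3 - <<'E'
from h import *
o=env.get_obs();st();print(o["effort"].round(2),o["wrist_torque"].round(3),o["joint_velocities"].round(2));col()
E
```

```text
{'time_s': 13.4, 'tool_pos': [0.482, -0.1062, 0.0127], 'tool_rot': [179.757, -0.3152, -1.7831], 'force': [0.2436, -0.4052, -1.8242], 'grip_width': 0.0104, 'qpos': [42.4149, 12.3613, -35.883, 115.695, 9.1572, 54.246, 0.0464]}
[ 2.000e-02 -3.326e+01 -3.540e+00 -2.642e+01 -4.000e-02  1.200e-01
 -1.000e-02] [ 0.001 -0.048  0.004] [-0.02 -0.19  0.01 -0.16 -0.05 -0.02  0.03]
top [318.52631579 271.80263158] 38
-0.0635 [287.9 270.3] [362.8 273.6]
0.0635 [296.5 240.5] [319.3 272.5]
cradle -0.0635 [287.2 269.8] [362.3 274.3]
cradle 0.0635 [295.8 240.1] [318.8 273.2]
```

carry_out([
  {"grip":1,"dp":[-0.002,0,0.002],"rotation":[0,-0.3,0]},
  {"grip":1,"dp":[0,0,0.003],"rotation":[0,0,0]},
  {"grip":1,"dp":[0,0,0.002],"rotation":[0,0,0]},
])

```text
time_s: 13.75
tool_pos: [0.482, -0.1064, 0.0124]
tool_rot: [179.6, -0.0, -1.8]
force: [-6.7, 1.7, 14.4]
grip_width: 0.0105
```

```bash
python3 - <<'E'
from h import *
o=env.get_obs();st();print(o["effort"].round(2),o["wrist_torque"].round(3),o["joint_velocities"].round(2));col()
E
```

```text
{'time_s': 13.75, 'tool_pos': [0.482, -0.1064, 0.0124], 'tool_rot': [179.5808, -0.0196, -1.8091], 'force': [-6.7183, 1.6571, 14.4457], 'grip_width': 0.0105, 'qpos': [42.1564, 12.6207, -35.8387, 115.4691, 9.5463, 54.5635, -0.3905]}
[  0.1  -27.63  -2.73 -24.23   0.31  -2.41   0.  ] [ 0.258  1.448 -0.017] [-0.94  0.46  0.22 -0.79  1.27  1.21 -1.41]
top [318.52631579 271.80263158] 38
-0.0635 [287.9 270.5] [362.9 273.6]
0.0635 [296.5 240.6] [319.4 272.5]
cradle -0.0635 [287.2 269.8] [362.3 274.3]
cradle 0.0635 [295.8 240.1] [318.8 273.2]
```

Contact came at TCP z 0.0124 with +14 N upward. That puts the column axis at about 0.0397, against 0.040 expected, so it is seated. I'll ease the push and open gently.

carry_out([
  {"grip":1,"dp":[0,0,0],"rotation":[0,0,0]},
  {"grip":1,"dp":[0,0,0],"rotation":[0,0,0]},
  {"grip":0.8,"dp":[0,0,0],"rotation":[0,0,0]},
  {"grip":0.7,"dp":[0,0,0],"rotation":[0,0,0]},
  {"grip":0.68,"dp":[0,0,0],"rotation":[0,0,0]},
  {"grip":0.68,"dp":[0,0,0],"rotation":[0,0,0]},
])

```text
time_s: 14.35
tool_pos: [0.4821, -0.1065, 0.0121]
tool_rot: [179.6, -0.1, -1.8]
force: [-0.3, -0.5, -0.0]
grip_width: 0.0259
```

```bash
python3 - <<'E'
from h import *
st();col()
E
```

```text
{'time_s': 14.35, 'tool_pos': [0.4821, -0.1065, 0.0121], 'tool_rot': [179.5662, -0.0602, -1.7992], 'force': [-0.2812, -0.4753, -0.044], 'grip_width': 0.0259, 'qpos': [42.1408, 12.6284, -35.8155, 115.501, 9.5697, 54.4822, -0.3918]}
top [318.60357143 271.79642857] 35
-0.0635 [287.9 270.6] [362.9 273.6]
0.0635 [296.5 240.8] [319.4 272.4]
cradle -0.0635 [287.2 269.8] [362.3 274.3]
cradle 0.0635 [295.8 240.1] [318.8 273.2]
```

carry_out([
  {"grip":0.68,"dp":[0,0,-0.005],"rotation":[0,0,0]},
  {"grip":0.68,"dp":[0,0,-0.015],"rotation":[0,0,0]},
  {"grip":0.68,"dp":[0,0,-0.025],"rotation":[0,0,0]},
  {"grip":0.68,"dp":[0,0,-0.035],"rotation":[0,0,0]},
  {"grip":0.68,"dp":[-0.01,0,-0.038],"rotation":[0,0,0]},
  {"grip":0.68,"dp":[-0.01,0,-0.038],"rotation":[0,0,0]},
  {"grip":0.68,"dp":[-0.01,0,-0.038],"rotation":[0,0,0]},
  {"grip":0.68,"dp":[0,0,-0.038],"rotation":[0,0,0]},
])

```text
time_s: 15.12
tool_pos: [0.4448, -0.1012, 0.2465]
tool_rot: [-179.9, 1.0, -1.6]
force: [1.2, -0.9, -0.0]
grip_width: 0.028
```

carry_out([
  {"grip":0.5,"dp":[0,0,-0.038],"rotation":[0,0,0]},
  {"grip":0.5,"dp":[0,0,-0.035],"rotation":[0,0,0]},
  {"grip":0.5,"dp":[0,0,-0.02],"rotation":[0,0,0]},
  {"grip":0.5,"dp":[0,0,-0.005],"rotation":[0,0,0]},
])

```text
time_s: 15.45
tool_pos: [0.4473, -0.1005, 0.3591]
tool_rot: [179.6, 0.1, -1.6]
force: [-0.6, 0.3, -0.3]
grip_width: 0.0417
```

```bash
python3 - <<'E'
from h import *
st()
s=shot("side",10);t=shot("top",10)
hues(s,"side",250,345,205,290);hues(t,"top",300,400,210,305)
for dy in(-.0635,.0635): print("cradle",dy,np.round(pix("side",(.480+.03*dy,-.1047+dy,.04)),1),np.round(pix("top",(.48+.03*dy,-.1047+dy,.04)),1))
a=crop(s,240,350,130,300,3.5);b=crop(t,290,405,195,305,3.4)
c=np.zeros((600,790,3),np.uint8);c[:595,:385]=a;c[:374,385:776]=b;cv2.imwrite("pics/c7.png",c)
E
```

```text
{'time_s': 15.45, 'tool_pos': [0.4473, -0.1005, 0.3591], 'tool_rot': [179.6214, 0.1442, -1.5677], 'force': [-0.5609, 0.3327, -0.3369], 'grip_width': 0.0417, 'qpos': [47.5682, -6.5313, -34.3465, 91.0242, -3.2892, 94.4321, 11.5775]}
cradle -0.0635 [287.2 269.8] [362.3 274.3]
cradle 0.0635 [295.8 240.1] [318.8 273.2]
```

View pics/c7.png

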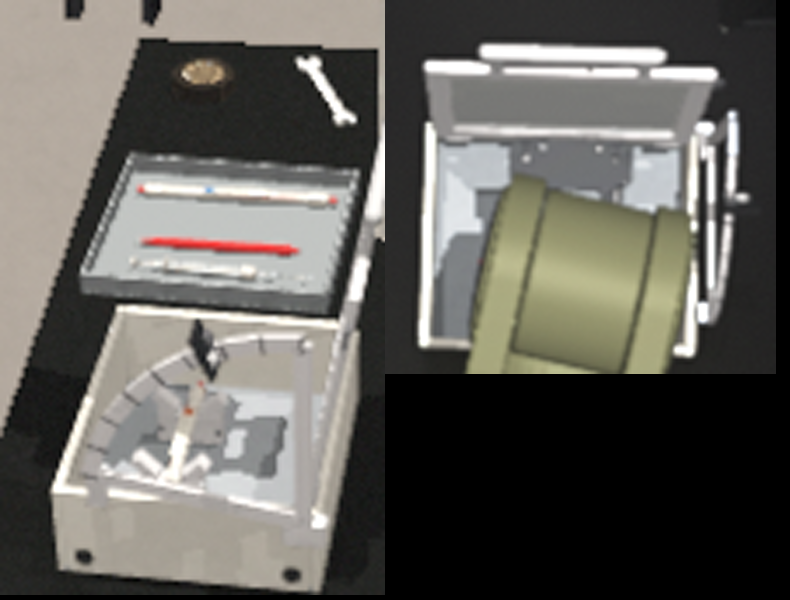

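Column now lies in both saddles' V-grooves: side crop from about (200,382) to (178,478), red end bands visible. The lid is still open and the tab is at (204,350). The tray's other three items are in place. Next I'll compute the index angle and check clearances for the lid grasp.

```bash
python3 - <<'E'
from h import *
from scipy.optimize import least_squares
np.set_printoptions(precision=4,suppress=True)
X=np.array([.9996,-.0296,0]);Y=np.array([.0296,.9996,0]);H=np.array([.590,-.108,.075])
def P3(th,yl,r=.15): return H-X*r*np.cos(th)+np.array([0,0,r*np.sin(th)])+Y*yl
tt=(394.3,253.1);ss=(298.1,229.9)
f=lambda q:np.r_[np.array(pix("top",P3(*q)))-tt,np.array(pix("side",P3(*q)))-ss]
r=least_squares(f,[1,-.13]);print("index",r.x,f(r.x))
for yl in(-.12,-.125,-.13,-.135,-.14):
  q=least_squares(lambda q:np.array(pix("side",P3(q[0],yl,q[1])))-ss,[1,.15]).x;print(yl,q)
print("screen",tri(("top",383,108),("side",457,195)))
# dark tab mask in side and top
for n,b in(("side",(285,312,215,245)),("top",(385,405,235,270))):
    im=crop(cv2.imread(f"pics/{n}10.png"),*b,4);print(n)
    g=cv2.cvtColor(im,cv2.COLOR_BGR2GRAY);m=(g<55).astype(np.uint8)
    if n=="side":
        k,l,s,c=cv2.connectedComponentsWithStats(m)
        for i in range(1,k):
            if s[i,4]>40:
                q=np.argwhere(l==i)[:,::-1];print((c[i]+.5)/4-.5+[b[0],b[2]],s[i],cv2.minAreaRect(q.astype(np.float32)))
    else: print(cv2.cvtColor(cv2.imread("pics/top10.png"),cv2.COLOR_BGR2GRAY)[246:260,384:402])
for yl in(-.062,.062): print("bar end",pix("side",P3(1.75,yl,.212)),pix("top",P3(1.75,yl,.212)))
E
```

```text
index [ 1.1508 -0.1309] [-1.2321  0.9247  1.6009  2.2699]
-0.12 [1.1112 0.1506]
-0.125 [1.1276 0.1535]
-0.13 [1.1433 0.1564]
-0.135 [1.1585 0.1594]
-0.14 [1.1731 0.1624]
screen (array([ 0.8734, -0.2052,  0.3151]), np.float64(0.009842239731444855))
side
[297.2371 217.0527] [  0   4 108  12 446] ((53.436546325683594, 9.888324737548828), (107.4405517578125, 5.272281646728516), 4.085616588592529)
[297.1278 229.2849] [ 39  27  27  66 538] ((50.35000991821289, 60.55000305175781), (67.04029083251953, 16.12761688232422), 71.56505584716797)
top
[[111 255 243 104  36  46 145 255 237 102  38  39  39  41  40  39  38  39]
 [110 255 243 105  37  46 144 255 237 101  38  39  40  39  40  41  39  39]
 [111 255 243 105  35  50 156 255 237 102  38  39  40  40  40  39  40  38]
 [111 255 244 104  35  59 179 255 237  99  37  38  39  39  40  40  39  37]
 [111 255 244 104  33  58 162 247 208  80  34  35  36  38  39  39  39  39]
 [111 255 244 104  37  66 137 217 172  88  83  84  64  42  40  40  39  38]
 [111 255 244 104  39  71 128 185 157 180 216 212 155  73  41  39  38  37]
 [111 255 244 104  38  57  97 132 122 166 208 213 158  78  43  38  38  38]
 [ 92 224 196  84  38  48  78  95  95  98 119 126  98  55  42  40  39  39]
 [ 77 170 149  67  38  42  61  71  69  58  51  51  45  43  41  41  39  37]
 [ 76 165 145  66  38  39  46  49  47  46  45  44  46  45  45  45  42  37]
 [ 76 166 146  66  39  50  86  83  57  45  45  47  46  45  46  46  41  38]
 [ 74 164 144  65  37  86 186 177  97  45  41  42  41  41  41  41  39  37]
 [ 77 174 152  67  37  97 217 207 112  45  38  40  40  39  38  38  38  38]]
bar end (np.float64(346.60146394756146), np.float64(192.35618130765076)) (np.float64(369.4198550578643), np.float64(211.54891077877207))
bar end (np.float64(351.992753112599), np.float64(165.2636849942137)) (np.float64(319.4978469154016), np.float64(210.36399134436743))
```

```bash
cat >> h.py <<'E'
from scipy.optimize import least_squares
X=np.array([.9996,-.0296,0]);Y=np.array([.0296,.9996,0]);H=np.array([.590,-.108,.075])
def P3(th,yl,r=.15): return H-X*r*np.cos(th)+np.array([0,0,r*np.sin(th)])+Y*yl
E
python3 - <<'E'
from h import *
np.set_printoptions(precision=4,suppress=True)
for tt in((394.5,256),(393,256)):
    ss=(297.1,229.3)
    f=lambda q:np.r_[np.array(pix("top",P3(*q)))-tt,np.array(pix("side",P3(*q)))-ss]
    r=least_squares(f,[1,-.13]);print("index",r.x,f(r.x))
st()
# arc location in both views for plane: top rows 250-> arc bright column; side ticks
g=cv2.cvtColor(cv2.imread("pics/side10.png"),cv2.COLOR_BGR2GRAY)
for yl in(-.125,-.13,-.135,-.14):
    print(yl,[tuple(np.round(pix("side",P3(a,yl)),1)) for a in(.35,.7,.95,1.3,1.55)],[tuple(np.round(pix("top",P3(a,yl)),1)) for a in(.35,.7,.95,1.3,1.55)])
B=P3(1.75,0,.212);print("bar",B)
plan([(B+[-.02,0,.065],yawR(-1.7)),(B+[0,0,.03],yawR(-1.7))],.5,step=.03)
E
```

```text
index [ 1.1197 -0.1299] [-1.9376 -0.3113  0.8724  3.169 ]
index [ 1.1155 -0.1272] [-1.5231 -0.1121  0.836   2.5365]
{'time_s': 15.55, 'tool_pos': [0.4467, -0.1003, 0.3564], 'tool_rot': [179.6899, 0.3043, -1.5529], 'force': [0.2227, -0.472, 0.0095], 'grip_width': 0.0429, 'qpos': [47.5555, -6.4691, -34.3679, 91.2858, -3.29, 94.289, 11.5738]}
-0.125 [(np.float64(268.2), np.float64(257.2)), (np.float64(278.0), np.float64(242.9)), (np.float64(289.2), np.float64(235.1)), (np.float64(309.2), np.float64(228.6)), (np.float64(325.3), np.float64(227.9))] [(np.float64(386.6), np.float64(285.1)), (np.float64(388.7), np.float64(275.1)), (np.float64(389.9), np.float64(264.3)), (np.float64(391.2), np.float64(245.7)), (np.float64(391.7), np.float64(231.2))]
-0.13 [(np.float64(267.7), np.float64(258.5)), (np.float64(277.6), np.float64(244.2)), (np.float64(288.8), np.float64(236.3)), (np.float64(308.8), np.float64(229.9)), (np.float64(325.0), np.float64(229.2))] [(np.float64(388.4), np.float64(285.1)), (np.float64(390.5), np.float64(275.1)), (np.float64(391.9), np.float64(264.3)), (np.float64(393.2), n
[... 780 characters left out ...]
loat64(264.4)), (np.float64(397.1), np.float64(245.8)), (np.float64(397.5), np.float64(231.4))]
bar [ 0.6278 -0.1091  0.2836]
[{"grip": 0.5, "dp": [0.027, 0.001, 0.001], "rotation": [0.1, 0.1, 0.0]}, {"grip": 0.5, "dp": [0.027, 0.0, 0.001], "rotation": [0.0, 0.0, 0.0]}, {"grip": 0.5, "dp": [0.027, 0.001, 0.002], "rotation": [0.1, 0.1, 0.1]}, {"grip": 0.5, "dp": [0.026, 0.001, 0.001], "rotation": [0.0, 0.0, 0.0]}, {"grip": 0.5, "dp": [0.027, 0.001, 0.001], "rotation": [0.1, 0.1, 0.0]}, {"grip": 0.5, "dp": [0.027, 0.0, 0.001], "rotation": [0.0, 0.0, 0.0]}, {"grip": 0.5, "dp": [0.01, 0.0, 0.018], "rotation": [0.0, 0.0, 0.0]}, {"grip": 0.5, "dp": [0.01, 0.0, 0.017], "rotation": [0.0, 0.0, 0.0]}]
```

Index is about 1.11–1.12 rad from both views, to be refined against the lid. Moving above the bar now.

carry_out([
  {"grip":0.5,"dp":[0.02,0.001,0],"rotation":[0,0,0]},
  {"grip":0.5,"dp":[0.03,0.001,0],"rotation":[0,0,0]},
  {"grip":0.5,"dp":[0.03,0.001,0],"rotation":[0,0,0]},
  {"grip":0.5,"dp":[0.03,0.001,0],"rotation":[0,0,0]},
  {"grip":0.5,"dp":[0.03,0,0],"rotation":[0,0,0]},
  {"grip":0.5,"dp":[0.02,0,0],"rotation":[0,0,0]},
  {"grip":0.5,"dp":[0.008,0,0],"rotation":[0,0,0]},
  {"grip":0.5,"dp":[0,0,0],"rotation":[0,0,0]},
])

```text
time_s: 16.22
tool_pos: [0.615, -0.1089, 0.3344]
tool_rot: [179.8, 1.8, -1.6]
force: [-0.6, -0.1, -0.6]
grip_width: 0.0439
```

```bash
python3 - <<'E'
from h import *
st();plan([((.6278,-.109,.33),yawR(-1.7)),((.6278,-.109,.245),yawR(-1.7))],.5,step=.02)
E
```

```text
{'time_s': 16.2167, 'tool_pos': [0.615, -0.1089, 0.3344], 'tool_rot': [179.8165, 1.8239, -1.5929], 'force': [-0.6159, -0.0596, -0.5915], 'grip_width': 0.0439, 'qpos': [36.2133, 19.3431, -39.5793, 70.2419, 12.3307, 96.3442, -2.3438]}
[{"grip": 0.5, "dp": [0.013, 0.0, 0.004], "rotation": [0.2, 1.8, 0.1]}, {"grip": 0.5, "dp": [0.0, 0.0, 0.017], "rotation": [0.0, 0.0, 0.0]}, {"grip": 0.5, "dp": [0.0, 0.0, 0.017], "rotation": [0.0, 0.0, 0.0]}, {"grip": 0.5, "dp": [0.0, 0.0, 0.017], "rotation": [0.0, 0.0, 0.0]}, {"grip": 0.5, "dp": [0.0, 0.0, 0.017], "rotation": [0.0, 0.0, 0.0]}, {"grip": 0.5, "dp": [0.0, 0.0, 0.017], "rotation": [0.0, 0.0, 0.0]}]
```

carry_out([
  {"grip":0.5,"dp":[0.007,0,0],"rotation":[0,0.9,0]},
  {"grip":0.5,"dp":[0.005,0,0],"rotation":[0,0.7,0]},
  {"grip":0.5,"dp":[0,0,0.008],"rotation":[0,0,0]},
  {"grip":0.5,"dp":[0,0,0.012],"rotation":[0,0,0]},
  {"grip":0.5,"dp":[0,0,0.012],"rotation":[0,0,0]},
  {"grip":0.5,"dp":[0,0,0.006],"rotation":[0,0,0]},
  {"grip":0.5,"dp":[0,0,0],"rotation":[0,0,0]},
])

```text
time_s: 16.8
tool_pos: [0.6223, -0.1089, 0.2885]
tool_rot: [179.7, 0.5, -1.5]
force: [0.4, -0.1, -0.5]
grip_width: 0.0436
```

```bash
python3 - <<'E'
from h import *
st();s=shot("side",11)
plan([((.6278,-.109,.245),yawR(-1.7))],.5,step=.012)
cv2.imwrite("pics/c8.png",crop(s,300,400,100,240,4))
E
```

```text
{'time_s': 16.8, 'tool_pos': [0.6223, -0.1089, 0.2885], 'tool_rot': [179.7256, 0.5272, -1.5128], 'force': [0.4122, -0.0903, -0.4727], 'grip_width': 0.0436, 'qpos': [37.1427, 19.1479, -39.5638, 75.6848, 12.3112, 89.8832, -2.4826]}
[{"grip": 0.5, "dp": [0.001, 0.0, 0.011], "rotation": [0.1, 0.1, 0.0]}, {"grip": 0.5, "dp": [0.002, 0.0, 0.011], "rotation": [0.0, 0.2, 0.1]}, {"grip": 0.5, "dp": [0.001, 0.0, 0.011], "rotation": [0.1, 0.1, 0.0]}, {"grip": 0.5, "dp": [0.002, 0.0, 0.011], "rotation": [0.1, 0.1, 0.1]}]
```

carry_out([
  {"grip":0.5,"dp":[0.005,0,0.002],"rotation":[0,0.3,0]},
  {"grip":0.5,"dp":[0.002,0,0.006],"rotation":[0,0.2,0]},
  {"grip":0.5,"dp":[0.001,0,0.009],"rotation":[0,0,0]},
  {"grip":0.5,"dp":[0.001,0,0.009],"rotation":[0,0,0]},
  {"grip":0.5,"dp":[0,0,0.006],"rotation":[0,0,0]},
  {"grip":0.5,"dp":[0,0,0],"rotation":[0,0,0]},
])

```text
time_s: 17.35
tool_pos: [0.6332, -0.1097, 0.2567]
tool_rot: [179.6, -0.3, -1.5]
force: [-0.7, -0.1, -0.4]
grip_width: 0.0434
```

carry_out([
  {"grip":0.5,"dp":[0,0,0.005],"rotation":[0,0,0]},
  {"grip":0.5,"dp":[0,0,0.005],"rotation":[0,0,0]},
  {"grip":0.5,"dp":[0,0,0],"rotation":[0,0,0]},
])

```text
time_s: 17.6
tool_pos: [0.633, -0.1096, 0.2449]
tool_rot: [179.7, -0.3, -1.5]
force: [-0.3, -0.4, 0.2]
grip_width: 0.0433
```

carry_out([
  {"grip":0.5,"dp":[-0.004,0,0],"rotation":[0,0,0]},
  {"grip":0.6,"dp":[-0.001,0,0],"rotation":[0,0,0]},
  {"grip":0.7,"dp":[0,0,0],"rotation":[0,0,0]},
  {"grip":1,"dp":[0,0,0],"rotation":[0,0,0]},
  {"grip":1,"dp":[0,0,0],"rotation":[0,0,0]},
  {"grip":1,"dp":[0,0,0],"rotation":[0,0,0]},
  {"grip":1,"dp":[0,0,0],"rotation":[0,0,0]},
  {"grip":1,"dp":[0,0,0],"rotation":[0,0,0]},
], force=30)

```text
time_s: 18.27
tool_pos: [0.6272, -0.1095, 0.246]
tool_rot: [179.6, -0.3, -1.6]
force: [-0.4, 0.7, -0.6]
grip_width: 0.011
```

```bash
python3 - <<'E'
from h import *
st()
E
```

```text
{'time_s': 18.2667, 'tool_pos': [0.6272, -0.1095, 0.246], 'tool_rot': [179.6284, -0.2606, -1.5503], 'force': [-0.4145, 0.6788, -0.6462], 'grip_width': 0.011, 'qpos': [37.5914, 19.5665, -39.4147, 80.0461, 12.716, 84.4817, -2.9011]}
```

Bar is gripped (11.0 mm, the same reading as the 12 mm column). Now swinging the lid along its arc in small chunks.

```bash
cat >> h.py <<'E'
K=.0376
def lid():
    o=env.get_obs();R=Ro.from_euler("xyz",o["tool_rot"],degrees=True);B=o["tool_pos"]-R.apply([0,0,K])-H
    a,b=-B@X,B[2];print("lid",round(np.arctan2(b,a),4),"r",round(np.hypot(a,b),4),"y",round(B@Y,4));return np.arctan2(b,a)
def swing(t1,n,tilt):
    t0=lid();r0=Ro.from_euler("xyz",env.get_obs()["tool_rot"],degrees=True);w=[]
    for i in range(1,n+1):
        th=t0+(t1-t0)*i/n;a=tilt(th);R=yawR(-1.6)*Ro.from_rotvec([0,a,0],degrees=True)
        w.append((P3(th,-.0005,.212)+R.apply([0,0,K]),R))
    plan(w,1,step=.05,turn=20)
E
python3 - <<'E'
from h import *
swing(1.35,12,lambda t:10*(1.75-t)/.635)
E
```

```text
lid 1.7465 r 0.2118 y -0.0002
[{"grip": 1, "dp": [-0.007, 0.0, -0.001], "rotation": [0.4, 0.3, 0.1]}, {"grip": 1, "dp": [-0.006, 0.0, -0.001], "rotation": [0.0, 0.5, 0.0]}, {"grip": 1, "dp": [-0.007, 0.0, -0.001], "rotation": [0.0, 0.6, 0.0]}, {"grip": 1, "dp": [-0.007, 0.0, -0.001], "rotation": [0.0, 0.5, -0.1]}, {"grip": 1, "dp": [-0.006, 0.0, 0.0], "rotation": [0.0, 0.5, 0.0]}, {"grip": 1, "dp": [-0.007, 0.0, 0.0], "rotation": [0.0, 0.5, 0.0]}, {"grip": 1, "dp": [-0.006, 0.0, -0.001], "rotation": [0.0, 0.5, 0.0]}, {"grip": 1, "dp": [-0.007, 0.0, 0.001], "rotation": [0.0, 0.6, 0.0]}]
[{"grip": 1, "dp": [-0.007, 0.0, 0.0], "rotation": [0.0, 0.5, 0.0]}, {"grip": 1, "dp": [-0.006, 0.0, 0.0], "rotation": [0.0, 0.5, 0.0]}, {"grip": 1, "dp": [-0.007, 0.0, 0.001], "rotation": [0.0, 0.5, 0.0]}, {"grip": 1, "dp": [-0.007, 0.0, 0.0], "rotation": [0.0, 0.5, 0.0]}]
```

carry_out([
  {"grip":1,"dp":[-0.006,0,-0.001],"rotation":[0.2,0.3,0]},
  {"grip":1,"dp":[-0.006,0,-0.001],"rotation":[0,0.5,0]},
  {"grip":1,"dp":[-0.007,0,-0.001],"rotation":[0,0.5,0]},
  {"grip":1,"dp":[-0.007,0,-0.001],"rotation":[0,0.5,0]},
  {"grip":1,"dp":[-0.006,0,0],"rotation":[0,0.5,0]},
  {"grip":1,"dp":[-0.006,0,0],"rotation":[0,0.5,0]},
])

```text
time_s: 18.77
tool_pos: [0.5904, -0.1081, 0.2497]
tool_rot: [179.9, -3.8, -1.5]
force: [0.6, -0.3, -1.0]
grip_width: 0.0111
```

```bash
python3 - <<'E'
from h import *
st();swing(1.3,8,lambda t:10*(1.75-t)/.635)
E
```

```text
{'time_s': 18.7667, 'tool_pos': [0.5904, -0.1081, 0.2497], 'tool_rot': [179.9204, -3.8183, -1.5377], 'force': [0.5509, -0.2877, -1.049], 'grip_width': 0.0111, 'qpos': [43.0649, 11.2636, -40.2101, 88.4929, 7.3161, 79.0972, 0.9554]}
lid 1.561 r 0.2122 y -0.0
[{"grip": 1, "dp": [-0.007, 0.0, 0.0], "rotation": [0.1, -0.3, 0.1]}, {"grip": 1, "dp": [-0.007, 0.0, 0.0], "rotation": [0.0, 0.5, 0.0]}, {"grip": 1, "dp": [-0.006, 0.0, 0.0], "rotation": [0.0, 0.5, 0.0]}, {"grip": 1, "dp": [-0.007, 0.0, 0.0], "rotation": [0.0, 0.5, 0.0]}, {"grip": 1, "dp": [-0.006, 0.0, 0.001], "rotation": [0.0, 0.5, 0.0]}, {"grip": 1, "dp": [-0.007, 0.0, 0.0], "rotation": [0.0, 0.5, 0.0]}, {"grip": 1, "dp": [-0.007, 0.0, 0.001], "rotation": [0.0, 0.6, 0.0]}, {"grip": 1, "dp": [-0.006, 0.0, 0.001], "rotation": [0.0, 0.5, 0.0]}]
```

carry_out([
  {"grip":1,"dp":[-0.006,0,0],"rotation":[0,0.2,0]},
  {"grip":1,"dp":[-0.007,0,0],"rotation":[0,0.4,0]},
  {"grip":1,"dp":[-0.006,0,0],"rotation":[0,0.4,0]},
  {"grip":1,"dp":[-0.007,0,0],"rotation":[0,0.4,0]},
  {"grip":1,"dp":[-0.006,0,0.001],"rotation":[0,0.4,0]},
  {"grip":1,"dp":[-0.006,0,0.001],"rotation":[0,0.3,0]},
  {"grip":1,"dp":[-0.003,0,0.001],"rotation":[0,0,0]},
])

```text
time_s: 19.35
tool_pos: [0.5468, -0.1067, 0.2453]
tool_rot: [179.7, -6.6, -1.6]
force: [1.3, 1.2, 0.9]
grip_width: 0.0106
```

```bash
python3 - <<'E'
from h import *
st();swing(1.16,6,lambda t:10*(1.75-t)/.635)
E
```

```text
{'time_s': 19.35, 'tool_pos': [0.5468, -0.1067, 0.2453], 'tool_rot': [179.7387, -6.6096, -1.6069], 'force': [1.3421, 1.1768, 0.8948], 'grip_width': 0.0106, 'qpos': [47.555, 2.2234, -39.542, 97.164, 0.9622, 74.5251, 6.2906]}
lid 1.3458 r 0.213 y 0.0001
[{"grip": 1, "dp": [-0.006, 0.0, 0.002], "rotation": [0.3, 0.2, 0.0]}, {"grip": 1, "dp": [-0.006, 0.0, 0.001], "rotation": [0.0, 0.5, 0.0]}, {"grip": 1, "dp": [-0.007, 0.0, 0.001], "rotation": [0.0, 0.5, 0.0]}, {"grip": 1, "dp": [-0.006, 0.0, 0.001], "rotation": [0.0, 0.5, 0.0]}, {"grip": 1, "dp": [-0.006, 0.0, 0.002], "rotation": [0.0, 0.5, 0.0]}, {"grip": 1, "dp": [-0.006, 0.0, 0.001], "rotation": [0.0, 0.5, 0.0]}]
```

carry_out([
  {"grip":1,"dp":[-0.006,0,0.002],"rotation":[0.2,0.2,0]},
  {"grip":1,"dp":[-0.006,0,0.001],"rotation":[0,0.4,0]},
  {"grip":1,"dp":[-0.006,0,0.001],"rotation":[0,0.4,0]},
  {"grip":1,"dp":[-0.006,0,0.002],"rotation":[0,0.4,0]},
  {"grip":1,"dp":[-0.004,0,0.001],"rotation":[0,0.2,0]},
  {"grip":1,"dp":[-0.001,0,0],"rotation":[0,0,0]},
])

```text
time_s: 19.85
tool_pos: [0.5164, -0.1055, 0.2351]
tool_rot: [179.9, -8.5, -1.6]
force: [0.7, 0.5, -1.1]
grip_width: 0.0111
```

```bash
python3 - <<'E'
from h import *
st();t=lid()
s=shot("side",12);top=shot("top",12)
# pointer search near arc: print gray around the tab
g=cv2.cvtColor(s,cv2.COLOR_BGR2GRAY);print(g[217:243,288:314])
for yl in(-.109,-.112,-.118): print(yl,[np.round(pix("side",P3(t,yl,r)),1) for r in(.1,.14,.15,.16,.178)])
E
```

```text
{'time_s': 19.85, 'tool_pos': [0.5164, -0.1055, 0.2351], 'tool_rot': [179.9111, -8.4824, -1.5879], 'force': [0.7126, 0.5105, -1.1208], 'grip_width': 0.0111, 'qpos': [49.6196, -4.0001, -37.8579, 103.3734, -4.0537, 71.4488, 11.0654]}
lid 1.1891 r 0.2126 y 0.0004
[[ 59  41  39  33  38  38  42  35  37  70 141 164 189 207 212 210 202 193
  193 193 194 197 198 196 197 199]
 [212 210 208 211 190 171 173 172 145 117 147 161 169 200 211 211 206 193
  187 186 187 188 187 187 189 189]
 [255 255 255 255 254 247 251 251 238 226 225 190 165 188 208 212 211 201
  201 203 204 200 196 196 193 192]
 [183 198 207 213 229 241 248 251 253 254 254 216 159 170 200 211 211 212
  227 232 234 228 224 223 220 217]
 [168 170 167 165 169 171 167 132  77 136 167 164 160 164 187 207 211 210
  223 231 233 234 235 236 236 236]
 [164 168 170 171 171 171 156 105  49  89 156 172 163 159 166 199 211 212
  217 215 212 212 211 211 210 210]
 [171 170 171 171 172 170 148  96  50  44 141 165 162 151 141 183 207 212
  224 218 211 211 212 212 212 212]
 [171 171 171 172 170 171 126  62  48  43 117 138 149 135 110 152 199 211
  
[... 1664 characters left out ...]
12]
 [202 204 200 199 198 197 176 158 144 120 165 186 187 185 180 182 184 181
  180 180 177 167 164 169 200 212]
 [205 215 210 204 204 201 174 150 148 140 158 192 199 194 179 184 193 197
  199 197 194 186 168 163 189 208]
 [176 194 204 203 204 195 164 145 148 145 173 202 196 177 158 159 176 198
  205 204 205 205 182 165 170 202]]
-0.109 [array([311.9, 242.7]), array([305.2, 229.4]), array([303.5, 226. ]), array([301.8, 222.6]), array([298.7, 216.4])]
-0.112 [array([311.7, 243.4]), array([305. , 230.1]), array([303.3, 226.7]), array([301.6, 223.3]), array([298.5, 217.1])]
-0.118 [array([311.3, 245. ]), array([304.6, 231.6]), array([302.9, 228.2]), array([301.2, 224.8]), array([298. , 218.6])]
```

The lid follows the arc well (radius 0.2126 against 0.212). To remove the calibration offset, I'll calibrate the index angle from the arc's own 10° ticks in the side picture.

```bash
python3 - <<'E'
from h import *
np.set_printoptions(linewidth=200)
for k in(0,10):
    g=cv2.GaussianBlur(cv2.cvtColor(cv2.imread(f"pics/side{k}.png"),cv2.COLOR_BGR2GRAY).astype(np.float32),(0,0),.5)
    th=np.radians(np.arange(4,98,1.))
    for yl in(-.12,-.125):
      for r in(.148,.152,.156):
        q=np.array([pix("side",P3(t,yl,r)) for t in th],np.float32)
        v=cv2.remap(g,q[:,0],q[:,1],cv2.INTER_LINEAR).ravel().astype(int)
        d=[(int(np.degrees(th[i])+.5),v[i]) for i in range(1,len(v)-1) if v[i]<v[i-1] and v[i]<=v[i+1] and v[i]<.85*max(v[max(0,i-4):i+5])]
        print(k,yl,r,[f"{a}:{b}" for a,b in d])
s=cv2.imread("pics/side10.png");a=crop(s,255,345,212,278,6)
for t in np.radians(np.arange(0,91,10)):
    for r in(.15,):
        u,w=pix("side",P3(t,-.125,r));cv2.circle(a,(int((u-255+.5)*6),int((w-212+.5)*6)),2,(0,255,0),-1)
cv2.imwrite("pics/c9.png",a)
E
```

```text
0 -0.12 0.148 ['7:147', '17:136', '27:143', '37:133', '48:129', '58:139', '62:43', '68:125', '78:147', '89:151', '94:169']
0 -0.12 0.152 ['7:135', '17:136', '27:142', '37:133', '48:141', '63:43', '79:194', '90:163']
0 -0.12 0.156 ['7:131', '17:139', '28:148', '38:149', '63:44', '92:163']
0 -0.125 0.148 ['9:140', '19:133', '39:137', '49:132', '59:134', '63:50', '69:128', '79:138', '89:149']
0 -0.125 0.152 ['9:131', '19:138', '29:134', '39:127', '49:125', '59:143', '63:45', '69:126', '79:137', '89:148', '95:169']
0 -0.125 0.156 ['9:136', '19:134', '29:145', '39:143', '49:158', '64:44', '91:164']
10 -0.12 0.148 ['7:146', '17:132', '27:141', '37:131', '48:129', '58:139', '62:41', '68:125', '78:147', '89:151', '94:169']
10 -0.12 0.152 ['7:134', '17:136', '27:142', '37:132', '48:141', '63:43', '79:194', '90:162', '92:166']
10 -0.12 0.156 ['7:130', '17:138', '28:146', '38:149', '48:174', '63:43', '92:163']
10 -0.125 0.148 ['9:140', '19:128', '29:140', '39:130', '49:125', '59:134', '63:49', '69:127', '79:137', '89:148']
10 -0.125 0.152 ['9:130', '19:138', '29:134', '39:127', '49:125', '59:143', '63:44', '69:126', '79:137', '89:147', '94:169']
10 -0.125 0.156 ['9:135', '19:134', '29:144', '39:143', '49:158', '64:43', '91:164']
```

```bash
python3 - <<'E'
from h import *
np.set_printoptions(precision=4,suppress=True,linewidth=200)
def loc(p): 
    d=p-H;a,b=-d@X,d[2];return np.round([np.arctan2(b,a),np.hypot(a,b),d@Y],4)
p,g=tri(("top",394.6,252.7),("side",300.4,231));print("knob",loc(p),g)
for r in(.160,.167,.174): print("outer end by top row",r,least_squares(lambda q:pix("top",P3(q[0],-.128,r))[1]-257.4,[1.1]).x)
# same with tick-calibrated side: tab profile
g=cv2.cvtColor(cv2.imread("pics/side10.png"),cv2.COLOR_BGR2GRAY).astype(np.float32)
th=np.radians(np.arange(58,73,1.))
for r in(.14,.146,.152,.158,.164):
    q=np.array([pix("side",P3(t,-.125,r)) for t in th],np.float32);print(r,cv2.remap(g,q[:,0],q[:,1],cv2.INTER_LINEAR).ravel().astype(int))
# difference between lid-open and lid-down pictures near tab: pointer candidates
for n,b in(("side",(290,312,214,240)),("top",(376,402,240,262))):
    a=cv2.cvtColor(cv2.imread(f"pics/{n}12.png"),cv2.COLOR_BGR2GRAY).astype(int);print(n,b);print(a[b[2]:b[3],b[0]:b[1]] if n=="top" else (a-cv2.cvtColor(cv2.imread("pics/side10.png"),cv2.COLOR_BGR2GRAY))[b[2]:b[3],b[0]:b[1]])
t=lid();print([np.round(pix("top",P3(t,-.109,r)),1) for r in(.14,.15,.16,.178)])
E
```

```text
knob [ 1.1826  0.1544 -0.1342] 0.0007622736340768216
outer end by top row 0.16 [1.1148]
outer end by top row 0.167 [1.1321]
outer end by top row 0.174 [1.1478]
0.14 [168 168 154 116  64  51  95 101 107 149 157 162 168 169 169]
0.146 [155 131 141 122  56  42 119 208 213 156 138 112 152 169 169]
0.152 [156 137 160 143  73  41  43  83 151 153 143 113 157 170 170]
0.158 [214 201 206 189 123  56  43  47  64  95 185 194 200 220 227]
0.164 [168 169 170 167 124  61  44  49  83 112 122 159 170 170 168]
side (290, 312, 214, 240)
[[ -1   0  -1   0  -2  -1  -1  37 137 152 146 120 115 115 117 104  95  93  96  94  94  94]
 [ -1   0   0   0   1   1  -2  72 133 153 128 105 108 113 124 109  97  93  96  95  95  97]
 [ -1   1   0   1  -1   5   0  64  98 104 101 101 113 121 117 102  97  98  96  86  90  98]
 [  2  -4  -2   1   3  -2  -1  37 106 122 142 160 154 148 140 120 115 122 113  94  89 106]
 [ -1   0   2  -1  -2   0   1  -1  38  72  91 141 169 172 170 154 150 149 148 150 149 143]
 [  0   0   0   0   0   0   0   0   0 -28 -50 -22   1   5   1  11  28  33  33  53  75  84]
 [  1   1   0   0   0  -1   0
[... 3593 characters left out ...]
5  46  44  42  43  42  42  45  42  38  36]
 [107 110 132 234 221 123  74  65  87 164 143  63  34  47  84  80  55  43  44  44  44  44  44  44  39  36]
 [ 96  99 125 237 222 111  41  26  69 161 141  63  35  84 185 175  96  43  38  39  38  39  38  38  38  35]
 [ 98 100 127 239 229 121  41  27  75 173 150  65  34  96 216 206 111  41  36  36  37  35  35  36  36  35]
 [ 95  97 126 243 254 188  63  26  98 243 219  90  34  81 164 150  78  36  36  36  37  36  35  36  37  35]
 [ 93  96 124 241 255 220  74  25 110 255 243 102  41 116 202 169  72  32  35  37  36  35  36  35  34  35]]
lid 1.1915 r 0.2126 y 0.0004
[array([384.4, 250.4]), array([384.7, 251.6]), array([385.1, 252.8]), array([385.8, 254.9])]
```

```bash
python3 - <<'E'
from h import *
np.set_printoptions(precision=4,suppress=True)
def loc(a,b): 
    p,g=tri(("top",*a),("side",*b));d=p-H;a,b=-d@X,d[2];return np.round([np.arctan2(b,a),np.hypot(a,b),d@Y,g],4)
print("pointer",loc((387.7,252.2),(301.8,225.3)));lid()
print("outer -y corner",loc((399.7,257.8),(294.5,227.2)))
print("outer +y corner",loc((390,257.5),(296.3,220.8)))
for yl in(-.1255,-.130,-.1345): print(yl,least_squares(lambda q:np.array(pix("side",P3(q[0],yl,q[1])))-(298.2,229.8),[1,.15]).x)
# plate extent in both pictures predicted for hypotheses
for th,rc,yc in((1.155,.159,-.1345),(1.13,.1535,-.1255)):
    for dr,dy in((.017,.013),(.017,-.013),(-.017,-.013),(-.017,.013)):
        q=P3(th,yc+dy,rc+dr);print(th,dr,dy,np.round(pix("side",q),1),np.round(pix("top",q),1))
E
```

```text
pointer [ 1.1927  0.1571 -0.116   0.0011]
lid 1.1915 r 0.2126 y 0.0004
outer -y corner [ 1.1527  0.1749 -0.1449  0.0022]
outer +y corner [ 1.1532  0.1752 -0.1202  0.0019]
-0.1255 [1.1314 0.1539]
-0.13 [1.1455 0.1566]
-0.1345 [1.1591 0.1593]
1.155 0.017 0.013 [295.8 220.9] [390.5 257.1]
1.155 0.017 -0.013 [293.8 227.5] [400.7 257.4]
1.155 -0.017 -0.013 [300.2 239.1] [399.1 252.9]
1.155 -0.017 0.013 [302.1 232.4] [389.1 252.7]
1.13 0.017 0.013 [295.8 221. ] [386.6 257.9]
1.13 0.017 -0.013 [293.8 227.6] [396.8 258.1]
1.13 -0.017 -0.013 [300.6 239. ] [395.3 253.4]
1.13 -0.017 0.013 [302.5 232.3] [385.4 253.1]
```

The two-view pointer gives 1.193, against 1.1915 from the arm, so the measurements agree. Both tab corners give 1.153, at a centre radius of 0.158, which matches the pointer's 0.157. Target lid angle is 1.153.

```bash
python3 - <<'E'
from h import *
st();swing(1.155,3,lambda t:9)
E
```

```text
{'time_s': 19.95, 'tool_pos': [0.5169, -0.1055, 0.2353], 'tool_rot': [179.9156, -8.4701, -1.5782], 'force': [-0.7677, 0.1089, -0.2523], 'grip_width': 0.011, 'qpos': [49.599, -3.9177, -37.8805, 103.2929, -3.9986, 71.4746, 11.0182]}
lid 1.1915 r 0.2126 y 0.0004
[{"grip": 1, "dp": [-0.002, 0.001, 0.001], "rotation": [0.1, 0.5, 0.0]}, {"grip": 1, "dp": [-0.003, 0.0, 0.001], "rotation": [0.0, 0.0, 0.0]}, {"grip": 1, "dp": [-0.002, 0.0, 0.0], "rotation": [0.0, 0.0, 0.0]}]
```

carry_out([
  {"grip":1,"dp":[-0.002,0,0.001],"rotation":[0,0.2,0]},
  {"grip":1,"dp":[-0.003,0,0.001],"rotation":[0,0,0]},
  {"grip":1,"dp":[-0.002,0,0],"rotation":[0,0,0]},
  {"grip":1,"dp":[0,0,0],"rotation":[0,0,0]},
  {"grip":1,"dp":[0,0,0],"rotation":[0,0,0]},
])

```text
time_s: 20.37
tool_pos: [0.5107, -0.1052, 0.2327]
tool_rot: [180.0, -8.7, -1.5]
force: [-0.8, 1.1, 2.3]
grip_width: 0.0111
```

```bash
python3 - <<'E'
from h import *
st();lid()
s=shot("side",13);t=shot("top",13);st();lid()
a=crop(s,285,315,212,245,13);b=crop(t,375,405,238,265,13)
c=np.zeros((430,790,3),np.uint8);c[:429,:390]=a;c[:351,395:785]=b;cv2.imwrite("pics/c10.png",c)
for n,b in(("side",(290,312,214,236)),("top",(382,402,244,262))):
    f=lambda k:cv2.cvtColor(cv2.imread(f"pics/{n}{k}.png"),cv2.COLOR_BGR2GRAY).astype(int)
    print(n,b);print((f(13)-f(10))[b[2]:b[3],b[0]:b[1]] if n=="side" else f(13)[b[2]:b[3],b[0]:b[1]])
E
```

```text
{'time_s': 20.3667, 'tool_pos': [0.5107, -0.1052, 0.2327], 'tool_rot': [179.9596, -8.7269, -1.5453], 'force': [-0.8457, 1.1338, 2.2912], 'grip_width': 0.0111, 'qpos': [49.8362, -5.0295, -37.4572, 104.4616, -4.9002, 70.9962, 11.9584]}
lid 1.1592 r 0.2126 y 0.0004
{'time_s': 20.4667, 'tool_pos': [0.5107, -0.1052, 0.2327], 'tool_rot': [179.9594, -8.7255, -1.5409], 'force': [-0.2911, -0.8025, 2.896], 'grip_width': 0.0111, 'qpos': [49.8362, -5.024, -37.4613, 104.4529, -4.8963, 71.0015, 11.9575]}
lid 1.1594 r 0.2126 y 0.0004
side (290, 312, 214, 236)
[[  0   0   0  -1   0  17 141 151 146 123 115 119 120 106 100  98  96  97
   99  97  97  97]
 [ -1   0  -1  -1   1  66 139 143 129 114 109 111 119 111 101  98 100  97
   99  98  98  99]
 [  1  -1   0   2  -1 120 155 147 123 125 114 104 129 123 109 102 100 100
   98  89  93 100]
 [  0   1  -4   3  -1  83 113 132 168 173 169 166 151 137 132 123 118 125
  116  98  92 109]
 [ -1  -1   0  -1  -2   4  25  46  75 121 139 155 165 156 154 152 153 153
  152 152 153 147]
 [  0   0   0  -1   0   0 -19 -53 -59 -20  -1   6   3  -1  -1  18  33  36
   35  55 
[... 2353 characters left out ...]
  43  38
   38  37]
 [206 205 203 161 115 104  75  50  77  96  95  98 119 125  97  57  41  40
   38  38]
 [249 244 237 216 150  89  59  44  60  68  68  57  50  51  45  40  42  42
   39  38]
 [255 255 255 248 173  71  39  38  45  48  48  46  45  44  46  45  45  44
   41  38]
 [255 255 255 247 165  68  35  49  84  83  55  46  46  45  46  47  46  45
   41  37]
 [201 205 206 203 147  64  37  85 185 176  97  44  40  41  41  41  40  41
   39  38]
 [ 69  64  90 172 150  66  37  97 217 205 111  44  37  40  38  38  39  38
   39  38]
 [ 61  24  96 242 218  92  37  82 165 152  78  38  38  37  40  38  39  38
   38  37]
 [ 75  28 111 255 244 104  43 116 203 169  73  36  37  39  38  37  38  38
   38  36]]
```

View pics/c10.png

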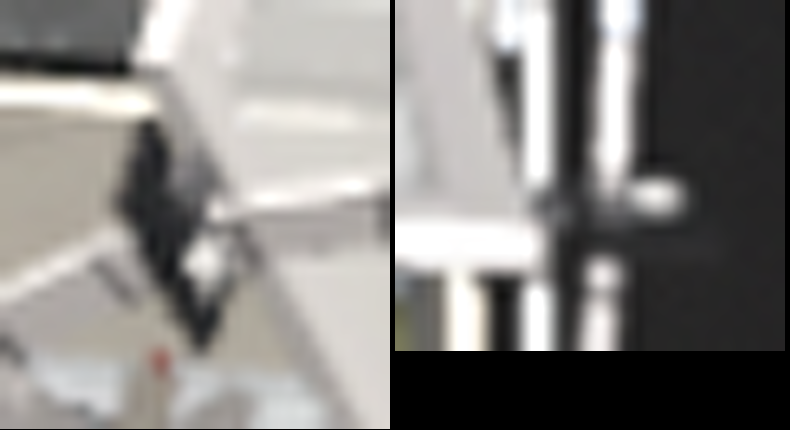

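The picture shows the pointer in line with the tab: in the side crop it merges with the tab's upper right edge near (205,190), and in the top crop it sits at (560,205) beside the tab strip. The arm gives 1.159, so I'll make one last nudge of about −0.006 rad.

carry_out([
  {"grip":1,"dp":[-0.001,0,0.001],"rotation":[0,0,0]},
  {"grip":1,"dp":[-0.001,0,0],"rotation":[0,0,0]},
  {"grip":1,"dp":[0,0,0],"rotation":[0,0,0]},
  {"grip":1,"dp":[0,0,0],"rotation":[0,0,0]},
  {"grip":1,"dp":[0,0,0],"rotation":[0,0,0]},
])

```text
time_s: 20.88
tool_pos: [0.5092, -0.1051, 0.2319]
tool_rot: [180.0, -8.7, -1.5]
force: [-0.6, 0.9, 2.8]
grip_width: 0.0112
```

```bash
python3 - <<'E'
from h import *
st();lid()
t=shot("top",14);s=shot("side",14);lid()
g=cv2.cvtColor(t,cv2.COLOR_BGR2GRAY).astype(float)
for k in(12,13,14):
    q=cv2.cvtColor(cv2.imread(f"pics/top{k}.png"),cv2.COLOR_BGR2GRAY).astype(float)[248:258,387:389].sum(1);q=np.clip(q-q.min()-12,0,None);print(k,"pointer row",(q*np.arange(248,258)).sum()/q.sum())
for a in(1.19,1.159,1.153,1.147):print(a,pix("top",P3(a,-.1175,.157)))
# tray items and flasks unmoved?
a0=cv2.imread("pics/top0.png").astype(int);print("flask_b/dropper/flask diff",[np.abs(t.astype(int)-a0)[y0:y1,x0:x1].mean().round(1) for x0,x1,y0,y1 in((445,475,250,305),(245,270,185,210))])
a0=cv2.imread("pics/side0.png").astype(int);print("tray long/pen/syringe diff",[np.abs(s.astype(int)-a0)[y0:y1,x0:x1].mean().round(1) for x0,x1,y0,y1 in((276,337,181,187),(276,330,197,204),(275,330,204,210))])
E
```

```text
{'time_s': 20.8833, 'tool_pos': [0.5092, -0.1051, 0.2319], 'tool_rot': [179.9688, -8.7296, -1.5218], 'force': [-0.5546, 0.8528, 2.776], 'grip_width': 0.0112, 'qpos': [49.8787, -5.235, -37.3776, 104.6992, -5.0609, 70.9328, 12.1515]}
lid 1.1514 r 0.2125 y 0.0005
lid 1.1513 r 0.2125 y 0.0005
12 pointer row 251.52444444444444
13 pointer row 252.14225941422595
14 pointer row 251.9897435897436
1.19 (np.float64(388.29928263162924), np.float64(252.57147434009602))
1.159 (np.float64(388.18943921219716), np.float64(254.35501029673713))
1.153 (np.float64(388.16752691101584), np.float64(254.6975539574499))
1.147 (np.float64(388.14540586713423), np.float64(255.03919805920955))
flask_b/dropper/flask diff [np.float64(7.4), np.float64(7.2)]
tray long/pen/syringe diff [np.float64(30.1), np.float64(29.7), np.float64(16.9)]
```

```bash
python3 - <<'E'
from h import *
st();lid();print(env.sign_off())
E
```

```text
{'time_s': 20.9833, 'tool_pos': [0.5092, -0.1052, 0.2319], 'tool_rot': [179.9707, -8.7299, -1.5243], 'force': [-1.1387, 0.1339, 2.3752], 'grip_width': 0.0109, 'qpos': [49.8799, -5.2343, -37.3771, 104.7002, -5.0624, 70.9314, 12.1515]}
lid 1.1513 r 0.2125 y 0.0005
the job is handed in; nothing more can be done
None
```

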